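# Gauge the gap of the slab roller

### The job

Find the slab roller's gap with the gauge leaves, thinnest first: lay each flat on the feed bed, tongue forward, and slide it gently into the mouth, up to its shoulder if it goes; set each leaf that went in back on the bare bench and try the next thicker one, until one stops at the jaw; press it firmly on the jaw for a moment, never with more than 25 N. Lay that first leaf that will not enter flat on the cork mat; leave the other leaves lying flat on the bench, grips up, off the mat and do not disturb anything else.

Things in the scene. Friction and masses are not known exactly. Their poses are not given: they have to be found in the camera images.
- roller: bench slab roller, fixed: green hood 92 mm deep, 116 wide, top 66 mm above the bench; roll and hand wheel on it reach 102 mm. Origin on the bench below the middle of the feed mouth; +x is the feed direction (away from the robot). The aluminium bed plate, its top 8 mm above the bench, runs from x = -120 to +95 mm, y +-65 mm; the hood's front face is the plane x = 0
- mouth (a point): middle of the feed mouth at bed level, in the hood's front face; axes as the roller's. The mouth is 44 mm wide, 22 high. A fixed jaw (square face, level lower edge) 8 mm inside leaves the unknown gap above the bed
- feed (a point): middle of the feed bed, on its top, 53 mm before the mouth. Two steel guide rails 10 mm high stand on the bed 42 mm apart, centred on y = 0, from x = -106 to -1 mm of the mouth; a leaf is fed between them
- leaf_1: loose steel gauge leaf 6 mm thick, 90 long (x), 30 wide, lying flat, about 0.1 kg; on it an upright yellow grip 14 mm wide (y), x = -35 to +13 mm, top 54 mm above the underside: pinch it across y from above, TCP 40 mm above the underside. Origin: middle of the underside. Its tongue, from the grip's front face (shoulder) to the tip, is 32 mm; fully in, the shoulder meets the hood
- tip_1 (a point): tip of the yellow 6 mm leaf: middle of the lower edge (x = +45 mm). A leaf has 1.5 mm or more to spare in the gap, or is 1.5 mm or more too thick for it
- leaf_2: loose steel gauge leaf 9 mm thick, 90 long (x), 30 wide, lying flat, about 0.1 kg; on it an upright green grip 14 mm wide (y), x = -35 to +13 mm, top 54 mm above the underside: pinch it across y from above, TCP 40 mm above the underside. Origin: middle of the underside. Its tongue, from the grip's front face (shoulder) to the tip, is 32 mm; fully in, the shoulder meets the hood
- tip_2 (a point): tip of the green 9 mm leaf: middle of the lower edge (x = +45 mm). A leaf has 1.5 mm or more to spare in the gap, or is 1.5 mm or more too thick for it
- leaf_3: loose steel gauge leaf 12 mm thick, 90 long (x), 30 wide, lying flat, about 0.1 kg; on it an upright blue grip 14 mm wide (y), x = -35 to +13 mm, top 54 mm above the underside: pinch it across y from above, TCP 40 mm above the underside. Origin: middle of the underside. Its tongue, from the grip's front face (shoulder) to the tip, is 32 mm; fully in, the shoulder meets the hood
- tip_3 (a point): tip of the blue 12 mm leaf: middle of the lower edge (x = +45 mm). A leaf has 1.5 mm or more to spare in the gap, or is 1.5 mm or more too thick for it
- leaf_4: loose steel gauge leaf 15 mm thick, 90 long (x), 30 wide, lying flat, about 0.1 kg; on it an upright red grip 14 mm wide (y), x = -35 to +13 mm, top 54 mm above the underside: pinch it across y from above, TCP 40 mm above the underside. Origin: middle of the underside. Its tongue, from the grip's front face (shoulder) to the tip, is 32 mm; fully in, the shoulder meets the hood
- tip_4 (a point): tip of the red 15 mm leaf: middle of the lower edge (x = +45 mm). A leaf has 1.5 mm or more to spare in the gap, or is 1.5 mm or more too thick for it
- mat: cork mat, fixed, 90 (x) x 120 (y) x 3 mm thick, on the bench in front of the little drawer chest, whose open lower drawer stands a few cm behind it; origin in the middle of its underside, axes as its sides
- timer: bystander: white wind-up kiln timer, 62 x 68 x 62 mm; origin in the middle of its underside
- jar_8: bystander: glaze jar with a black lid, 67 mm across, 114 mm tall; origin in the middle of its underside
- jar_11: bystander: glaze jar with a white lid, 60 mm across, 98 mm tall; origin in the middle of its underside
- rib: bystander: flat wooden throwing rib, 60 x 98 x 6 mm; origin in the middle of its underside
- tile_2: bystander: round light-blue test tile, 44 mm across, 8 mm thick; origin in the middle of its underside
- tile_4: bystander: round dark-blue test tile, 44 mm across, 8 mm thick; origin in the middle of its underside
Not all that is in view belongs to the job. What is shaped like the leaf_1 but turquoise is not meant.

How it is judged:
By the outcome, as a careful person would: the job done as asked, in the order asked, and still so for the second after the job is handed in, with the robot touching nothing.
It also fails if it takes over 72 s, if anything falls off the work surface, if the arm or the gripper's body presses on something with over 40 N, if the wrist force passes 120 N, or if a joint passes its speed limit or range.

### The arm

A 6-joint arm with a two-finger parallel gripper is mounted at the origin on a cart in front of the work surface, level with it; the furniture and walls round the work are solid. World frame = base frame: x ahead of the robot, y to its left, z up, the work surface at z = 0. Lengths are in m, angles in rad, forces in N, time in s.
With the tool pointing down it reaches from about 0.375 to 0.9 m from the base axis. Payload 3.1 kg.
Tool frame: the origin (TCP) lies between the finger pads, 19 mm behind the fingertips; this is the grasp point; z points along the fingers, y is the line along which they close (so a half turn about z gives the same grasp; the last joint's range is limited). The gripper opens to 87 mm and grips with 3 to 60 N. Pads are 19 mm wide; open, the fingers measure 117 mm over their backs; the gripper's body (75 mm by 190 mm) begins 51 mm behind the grasp point.
Start: joints at [1.151, 0.527, 1.433, -0, 1.181, -0.178], TCP at [0.15, 0.607, 0.241] pointing down, gripper open.
Joint ranges: [-3.08, 3.08], [-0.75, 2.2], [0.22, 2.44], [-1.43, 4.57], [0, 2.65], [-2.85, 2.85]. Speed limits (rad/s): [2.79, 2.79, 3.14, 3.14, 3.14, 3.14].

### API

Orientations are given as a unit quaternion [x, y, z, w].
In Python, from rig import robot gives the robot as it stands.
- The arm moves only by the tool move_arm, never from a script. Its argument "commands" is a list of rows, each an object with "hand": the finger opening in cm, from 0 to 8.7; "travel": the shift along the tool's x, y, z in cm, a list of three; "twist": the turn, a rotation vector about the tool's x, y, z in degrees, a list of three. In form: [{"hand": hand, "travel": [dx, dy, dz], "twist": [wx, wy, wz]}, ...]. A call has 1 to 5 rows; each row shifts and turns the commanded pose from where the row before left it, along the tool's axes as they then stand; what a row does not reach is not made up. A row lasts 1/12 s, in which the tool goes at most 41.7 mm and 7.16 degrees, less where a joint would pass 70% of its speed; a pose out of reach is approached as far as the arm can. A call is refused whole if a number of a shift passes 4.17 or a number of a turn 7.16, either way. A call with a gripper value outside its range is refused whole. The fingers move at their own pace and stop on an object; "force" is the grip in N (left out, the last holds). Time passes only in rows, so rows that do not move let the fingers close. It gives the time, the measured TCP pose, the force, the opening and the grip force at its end, in the units of the state.
- robot.get_obs(): the state, without advancing time (a new reading comes with each control period).
- robot.camera(name): name is "scene" or "top" or "wrist"; returns a dict with "frame" (480x640x3 uint8, red, green, blue), "fov_y" (degrees; the focal length in pixels is half the picture's height over the tangent of half this angle, whatever the lens; pixels are square), "cx", "cy" (the principal point, pixels), "k1" (the pictures are not rectified: a ray, as slopes to the right and down, at radius r is drawn at 1 + k1 r^2 times it, then the intrinsics apply), "extrinsics" (4x4, takes a point from camera to world coordinates); the wrist camera has in their place "T_tool_cam" (4x4, takes a point from camera to tool coordinates, whose origin is the TCP and whose axes are the flange's). Camera axes: x right, y down, z forward; pixel columns grow to the right and rows downward; lengths in m; the calibration is good to about 2 mm. A picture is of the moment at which its call begins: read the wrist's pose just before it. There is no depth.
- robot.hand_in(): hands the job in; it is judged then, once.
The state is a dict: "time": time; "q": joint angles; "joint_velocities": joint speeds; "joint_torque": joint torques, N m; "position": TCP position; "tool_rot": TCP orientation; "ft_force": force on the tool from outside, world axes, zero at the start; "moment": the same for the moment, N m; "grip_width": finger opening in m; "grip_force": force on a finger pad.
Only numpy, scipy, OpenCV 4.12 (cv2) and the standard library are available. Lean on these libraries where they do the work, as an engineer would, in place of code of your own. Each camera call takes 0.05 s, during which the arm holds its last target. There are 200 camera calls.

## Working session

There is one attempt and no reset: what is moved stays moved. The work goes in short steps, Python scripts to look and compute and a tool call to move; the robot and the scene stay as the last step left them, time stands still between calls to the robot, and variables do not carry over. Pictures are saved under pics/ and viewed, at most 10 in all, crops included, and the job is handed in when it is done.

Besides the shell and the picture viewer there is one more tool, called after "Request:" by a JSON object that holds its "op" and its "data", one argument or row to a line. move_arm: Moves the arm, as the interface text tells. Its arguments: {"type":"object","properties":{"commands":{"type":"array"},"force":{"type":"number"}},"required":["commands"]}

```bash
mkdir -p pics; ls; cat > h.py <<'E'
import numpy as np, cv2, pickle
from rig import robot
from scipy.spatial.transform import Rotation as R
def grab(n):
    o=robot.get_obs(); c=robot.camera(n); c=dict(c)
    if 'extrinsics' in c: T=np.array(c['extrinsics'])
    else:
        W=np.eye(4); W[:3,:3]=R.from_quat(o['tool_rot']).as_matrix(); W[:3,3]=o['position']; T=W@np.array(c['T_tool_cam'])
    c['T']=T; pickle.dump(c,open(f'{n}.pkl','wb')); return c
def load(n): return pickle.load(open(f'{n}.pkl','rb'))
def KD(c):
    f=240/np.tan(np.radians(c['fov_y'])/2)
    return np.array([[f,0,c['cx']],[0,f,c['cy']],[0,0,1.]]),np.array([c['k1'],0,0,0,0.])
def w(c,px,z):
    K,D=KD(c); p=cv2.undistortPoints(np.array(px,float).reshape(-1,1,2),K,D).reshape(-1,2)
    d=np.c_[p,np.ones(len(p))]@c['T'][:3,:3].T; o=c['T'][:3,3]
    return o+d*((np.reshape(z,(-1,1))-o[2])/d[:,2:])
def pix(c,P):
    K,D=KD(c); Ti=np.linalg.inv(c['T'])
    return cv2.projectPoints(np.array(P,float).reshape(-1,1,3),cv2.Rodrigues(Ti[:3,:3])[0],Ti[:3,3],K,D)[0].reshape(-1,2)
def save(c,name): cv2.imwrite(f'pics/{name}.png',c['frame'][:,:,::-1])
E
python3 - <<'E'
from h import *
for n in ['scene','top']:
    c=grab(n); save(c,n+'0'); print(n,c['fov_y'],c['k1'],c['T'].round(3).tolist())
print(robot.get_obs())
E
```

```text
pics
scene 46.135985698770725 0.044979853406833026 [[0.86, -0.364, 0.358, -0.119], [-0.51, -0.624, 0.592, -0.998], [0.008, -0.692, -0.722, 1.383], [0.0, 0.0, 0.0, 1.0]]
top 50.36345465144488 -0.0766173549323944 [[-0.015, -0.987, 0.159, 0.293], [-1.0, 0.016, 0.001, 0.113], [-0.003, -0.159, -0.987, 1.759], [0.0, 0.0, 0.0, 1.0]]
{'time': 0.1, 'q': array([ 1.15050898e+00,  5.28386669e-01,  1.43376673e+00, -7.28988605e-06,
        1.18137329e+00, -1.78497069e-01]), 'joint_velocities': array([ 0.00162136, -0.00098688, -0.0017477 , -0.00059042, -0.00233959,
       -0.00027386]), 'joint_torque': array([-1.22859175e-03, -4.40987527e+01, -1.77149642e+01,  6.33844826e-02,
        5.33279590e-02, -3.45988974e-05]), 'position': array([0.14936821, 0.60625783, 0.24036353]), 'tool_rot': array([ 1.20599426e-01,  9.92700782e-01, -9.24995113e-04, -2.81991009e-04]), 'ft_force': array([-0.33738522, -0.58939564, -0.4029442 ]), 'moment': array([-0.01361452,  0.02071362, -0.04373819]), 'grip_force': 0.0, 'grip_width': 0.08690828109663697}
```

View pics/top0.png

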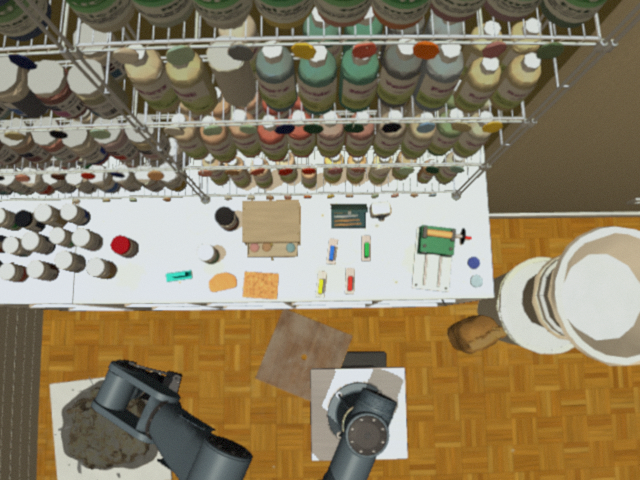

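View pics/scene0.png

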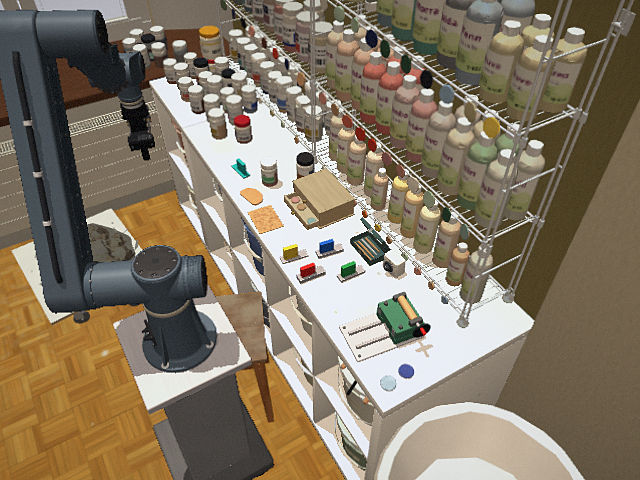

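The top view shows the yellow leaf at (321,283), red at (350,280), blue at (332,250) and green at (366,248). The roller is at (435,250), the mat at (261,285), and the tiles at (474,263) and (476,281). Two candidates fit leaf_1. The one at (321,283) has a yellow grip, which matches the description. The turquoise one at (179,275) is the decoy.

```bash
cat > seg.py <<'E'
from h import *
RNG={'yellow':((22,120,120),(34,255,255)),'green':((50,120,60),(80,255,255)),'blue':((105,140,80),(122,255,255)),'red':((172,150,100),(180,255,255))}
def masks(c):
    hsv=cv2.cvtColor(c['frame'],cv2.COLOR_RGB2HSV); out={}
    for k,(a,b) in RNG.items():
        m=cv2.inRange(hsv,a,b)
        if k=='red': m|=cv2.inRange(hsv,(0,150,100),(6,255,255))
        out[k]=m
    return out
E
python3 - <<'E'
from seg import *
c=load('top'); m=masks(c)
for k,(x,y) in {'yellow':(321,283),'green':(366,248),'blue':(332,250),'red':(350,280)}.items():
    mm=np.zeros_like(m[k]); mm[y-16:y+16,x-13:x+13]=m[k][y-16:y+16,x-13:x+13]
    p=np.argwhere(mm)[:,::-1]; 
    if len(p)<5: print(k,'few',c['frame'][y,x]);continue
    P=w(c,p,.045); u=np.linalg.svd((P-P.mean(0))[:,:2])[2][0]
    print(k,len(p),P.mean(0).round(3),np.degrees(np.arctan2(u[1],u[0])).round(0))
for n,p,z in [('mouth~',(433,258),.008),('bedFL',(414,287),.008),('bedFR',(449,288),.008),('mat',(261,285),.003),('hood',(436,240),.066),('drawer',(273,254),.05)]:
    print(n,w(c,[p],z).round(3))
im=c['frame'][190:310,225:495]; cv2.imwrite('pics/t1.png',cv2.resize(im[:,:,::-1],(800,356),interpolation=cv2.INTER_CUBIC))
E
```

```text
yellow 54 [0.423 0.121 0.045] 173.0
green 53 [ 0.544 -0.038  0.045] 178.0
blue 39 [0.536 0.081 0.045] 172.0
red 50 [0.431 0.022 0.045] 177.0
mouth~ [[ 0.517 -0.272  0.008]]
bedFL [[ 0.417 -0.201  0.008]]
bedFR [[ 0.412 -0.322  0.008]]
mat [[0.433 0.325 0.003]]
hood [[ 0.57  -0.272  0.066]]
drawer [[0.534 0.279 0.05 ]]
```

View pics/t1.png

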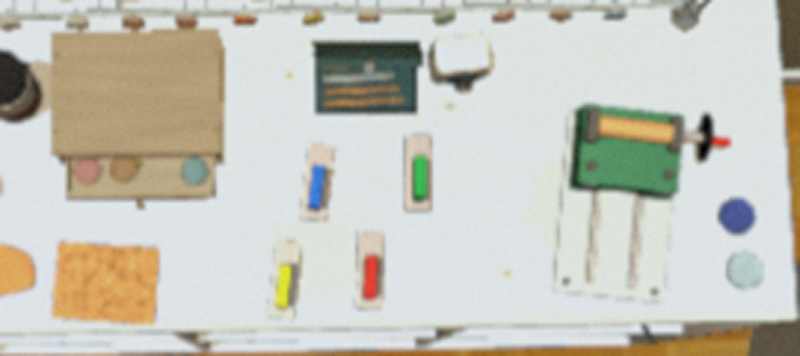

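The crop confirms four leaves with their tongues away from the robot. Yellow is at (285,285) and is the one to use first. Red is at (370,275), blue at (316,187), green at (420,178), and the roller bed at (615,230). I'll move over the leaves and look with the wrist camera.

Request:
{"op": "move_arm", "data": {
  "commands": [
    {"hand":8.7,"travel":[-2.7,-2.9,0],"twist":[0,0,0]},
    {"hand":8.7,"travel":[-2.7,-2.9,0],"twist":[0,0,0]},
    {"hand":8.7,"travel":[-2.7,-2.9,0],"twist":[0,0,0]},
    {"hand":8.7,"travel":[-2.7,-2.9,0],"twist":[0,0,0]},
    {"hand":8.7,"travel":[-2.7,-2.9,0],"twist":[0,0,0]}
  ]
}}

```text
time: 0.52
position: [0.2461, 0.4319, 0.2409]
tool_rot: [0.12, 0.993, -0.0, -0.0]
ft_force: [1.2, 0.8, 0.8]
grip_width: 0.087
grip_force: 0.0
```

Request:
{"op": "move_arm", "data": {
  "commands": [
    {"hand":8.7,"travel":[-2.7,-2.9,0],"twist":[0,0,0]},
    {"hand":8.7,"travel":[-2.7,-2.9,0],"twist":[0,0,0]},
    {"hand":8.7,"travel":[-2.7,-2.9,0],"twist":[0,0,0]},
    {"hand":8.7,"travel":[-2.7,-2.9,0],"twist":[0,0,0]},
    {"hand":8.7,"travel":[-2.7,-2.9,0],"twist":[0,0,-6.8]}
  ]
}}

```text
time: 0.93
position: [0.3403, 0.2633, 0.2412]
tool_rot: [0.069, 0.998, -0.0, -0.0]
ft_force: [0.4, -0.2, 0.8]
grip_width: 0.0868
grip_force: 0.0
```

```bash
python3 - <<'E'
from seg import *
o=robot.get_obs(); print(o['time'],o['position'],o['tool_rot'])
c=grab('wrist'); print(c['fov_y'],c['k1'],np.array(c['T_tool_cam']).round(3).tolist()); print(c['T'].round(3).tolist())
save(c,'w1')
E
```

```text
0.9333 [0.34031359 0.26333417 0.24115262] [ 6.92060078e-02  9.97602361e-01 -2.18495172e-04 -1.03047319e-04]
71.62208737946918 0.015830109264469268 [[0.001, -0.957, -0.29, 0.079], [1.0, 0.001, -0.0, 0.001], [0.0, -0.29, 0.957, -0.144], [0.0, 0.0, 0.0, 1.0]]
[[0.137, 0.948, 0.287, 0.262], [0.991, -0.131, -0.041, 0.275], [-0.001, 0.29, -0.957, 0.385], [0.0, 0.0, 0.0, 1.0]]
```

View pics/w1.png

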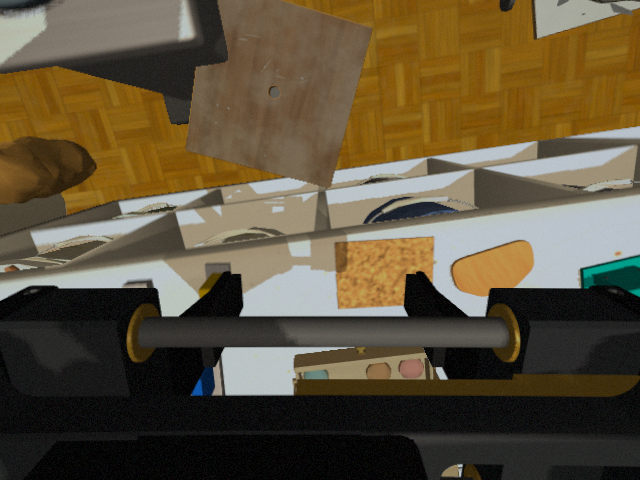

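The wrist camera shows the mat at (387,273), the rib at (493,268) beside it, and part of the yellow leaf behind a finger. Next I'll take pictures over the leaves and over the roller.

Request:
{"op": "move_arm", "data": {
  "commands": [
    {"hand":8.7,"travel":[-3.0,-2.8,0],"twist":[0,0,0]},
    {"hand":8.7,"travel":[-3.0,-2.8,0],"twist":[0,0,0]},
    {"hand":8.7,"travel":[-3.0,-2.8,0],"twist":[0,0,0]},
    {"hand":8.7,"travel":[-3.0,-2.8,0],"twist":[0,0,0]},
    {"hand":8.7,"travel":[-3.0,-2.8,0],"twist":[0,0,0]}
  ]
}}

```text
time: 1.4
position: [0.4696, 0.1045, 0.2411]
tool_rot: [0.07, 0.998, 0.0, -0.0]
ft_force: [0.6, 0.7, 0.3]
grip_width: 0.0871
grip_force: 0.0
```

Request:
{"op": "move_arm", "data": {
  "commands": [
    {"hand":8.7,"travel":[-3.0,-2.8,0],"twist":[0,0,0]},
    {"hand":8.7,"travel":[0,0,0],"twist":[0,0,0]},
    {"hand":8.7,"travel":[0,0,0],"twist":[0,0,0]}
  ]
}}

```text
time: 1.65
position: [0.496, 0.0724, 0.2408]
tool_rot: [0.072, 0.997, 0.0, -0.0]
ft_force: [-0.2, -0.2, -0.7]
grip_width: 0.0869
grip_force: 0.0
```

```bash
python3 - <<'E'
from seg import *
c=load('wrist'); hsv=cv2.cvtColor(c['frame'],cv2.COLOR_RGB2HSV)
m=cv2.inRange(hsv,(8,120,120),(24,255,255)); m[:,445:]=0; m[:225]=0; m[322:]=0; m[:,:310]=0
cs=max(cv2.findContours(m,0,2)[0],key=cv2.contourArea); b=cv2.boxPoints(cv2.minAreaRect(cs)); ap=cv2.approxPolyDP(cs,8,True).reshape(-1,2)
print(b,w(c,b,.003).round(4),'\n',ap,w(c,ap,.003).round(4))
o=robot.get_obs(); print(o['time'],o['position'],o['tool_rot'])
c=grab('wrist'); save(c,'w2'); pickle.dump(c,open('w2.pkl','wb'))
E
```

```text
[[334.43607 242.22485]
 [431.97678 236.59747]
 [435.77737 302.47437]
 [338.23666 308.10175]] [[0.387  0.2711 0.003 ]
 [0.3959 0.3878 0.003 ]
 [0.4847 0.3887 0.003 ]
 [0.4759 0.2646 0.003 ]] 
 [[432 237]
 [347 242]
 [346 252]
 [339 243]
 [339 307]
 [403 304]
 [406 273]
 [431 281]] [[0.3964 0.3878 0.003 ]
 [0.3888 0.2861 0.003 ]
 [0.4013 0.2834 0.003 ]
 [0.3887 0.2764 0.003 ]
 [0.4744 0.2658 0.003 ]
 [0.4813 0.3473 0.003 ]
 [0.4389 0.3539 0.003 ]
 [0.454  0.384  0.003 ]]
1.65 [0.49597655 0.0724012  0.24082562] [ 7.19877654e-02  9.97405509e-01  6.85967963e-05 -8.63373575e-05]
```

Request:
{"op": "move_arm", "data": {
  "commands": [
    {"hand":8.7,"travel":[-0.8,-3.7,0],"twist":[0,0,0]},
    {"hand":8.7,"travel":[-0.8,-3.7,0],"twist":[0,0,0]},
    {"hand":8.7,"travel":[-0.8,-3.7,0],"twist":[0,0,0]},
    {"hand":8.7,"travel":[-0.8,-3.7,0],"twist":[0,0,0]},
    {"hand":8.7,"travel":[-0.8,-3.7,0],"twist":[0,0,0]}
  ]
}}

```text
time: 2.12
position: [0.5075, -0.1139, 0.2411]
tool_rot: [0.068, 0.998, 0.001, -0.001]
ft_force: [0.8, 0.3, -0.4]
grip_width: 0.0871
grip_force: 0.0
```

Request:
{"op": "move_arm", "data": {
  "commands": [
    {"hand":8.7,"travel":[-0.8,-3.7,0],"twist":[0,0,0]},
    {"hand":8.7,"travel":[-0.8,-3.7,0],"twist":[0,0,0]},
    {"hand":8.7,"travel":[-0.8,-3.7,0],"twist":[0,0,0]},
    {"hand":8.7,"travel":[0,0,0],"twist":[0,0,0]},
    {"hand":8.7,"travel":[0,0,0],"twist":[0,0,0]}
  ]
}}

```text
time: 2.53
position: [0.5165, -0.2278, 0.2408]
tool_rot: [0.071, 0.998, 0.001, -0.001]
ft_force: [-0.3, 0.0, 1.7]
grip_width: 0.087
grip_force: 0.0
```

```bash
python3 - <<'E'
from seg import *
o=robot.get_obs(); print(o['time'],o['position'],o['tool_rot'])
c=grab('wrist'); save(c,'w3'); pickle.dump(c,open('w3.pkl','wb'))
a=load('w2')['frame'];b=c['frame']
cv2.imwrite('pics/w23.png',cv2.resize(np.hstack([a[:400],b[:400]])[:,:,::-1],(800,250),interpolation=cv2.INTER_AREA))
E
```

```text
2.5333 [ 0.51652944 -0.22776007  0.24082347] [ 7.06012023e-02  9.97504317e-01  5.89734957e-04 -5.09277633e-04]
```

View pics/w3.png

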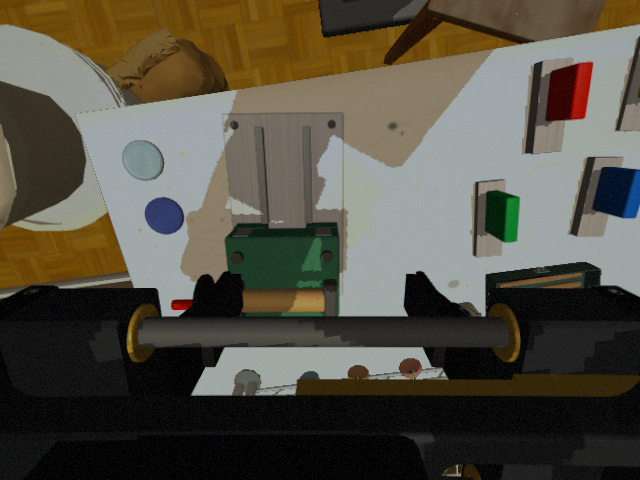

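View pics/w2.png

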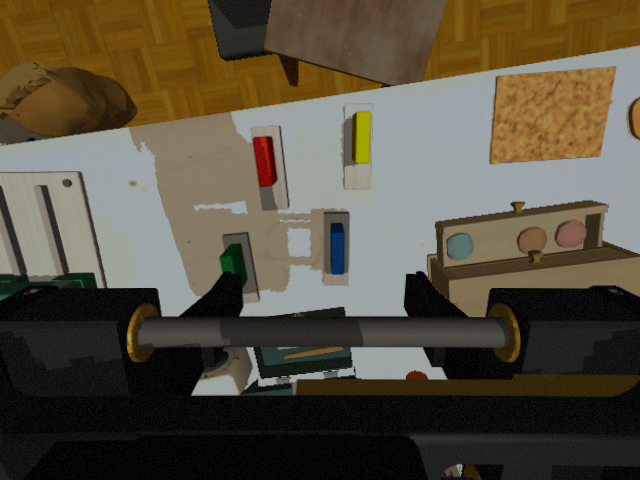

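w2 shows:
- Yellow plate corners at (345,104), (373,104), (371,188), (343,188)
- Red plate at (251..288, 125..209)
- Blue plate at (323..349, 212..285)
- Green plate at (222..258, 232..300)
- Mat corners at (498,76), (614,68), (605,155), (491,164)

w3 shows the bed's front corners at (223,114) and (343,113), and the rails centred near x=262 and 307.

```bash
python3 - <<'E'
from seg import *
c=load('w2'); m=masks(c)
def an(v): return np.degrees(np.arctan2(v[1],v[0])).round(1)
for k,t,q in [('yellow',.006,[(345,104),(373,104),(371,188),(343,188)]),('red',.015,[(251,127),(279,125),(288,207),(263,209)]),('blue',.012,[(325,212),(349,212),(348,285),(323,284)]),('green',.009,[(222,234),(247,232),(258,300)])]:
    P=w(c,q,t)[:,:2]
    s=[np.linalg.norm(P[i]-P[i-1]).round(4) for i in range(1,len(P))]
    C=(P[0]+P[2])/2
    print(k,C.round(4),s,'yaw',an(P[2]-P[1]), an(P[3]-P[0]) if len(P)>3 else '')
    n,l,st,ce=cv2.connectedComponentsWithStats(m[k][:310]); 
    b=[(st[i].tolist(),w(c,[ce[i]],.035)[0].round(4)) for i in range(1,n) if st[i,4]>150]; print('   ',b)
P=w(c,[(498,76),(614,68),(605,155),(491,164)],.003)[:,:2]; print('mat',P.round(4),P.mean(0),[np.linalg.norm(P[i]-P[i-1]).round(3) for i in range(4)],an(P[2]-P[1]),an(P[3]-P[0]))
c=load('w3')
P=w(c,[(223,114),(343,113)],.008)[:,:2]; print('bed',P,np.linalg.norm(P[1]-P[0]),an(P[1]-P[0])-90,P.mean(0))
yaw=np.radians(an(P[1]-P[0])-90); print('mouth',P.mean(0)+.12*np.array([np.cos(yaw),np.sin(yaw)]))
P=w(c,[(262,128),(307,127)],.018)[:,:2]; print('rails',P,np.linalg.norm(P[1]-P[0]))
P=w(c,[(227,237),(340,235)],.066)[:,:2]; print('hoodtop front?',P,np.linalg.norm(P[1]-P[0]))
im=c['frame'][100:245,210:360]; cv2.imwrite('pics/r.png',cv2.resize(im[:,:,::-1],(600,580),interpolation=cv2.INTER_CUBIC))
E
```

```text
yellow [0.4368 0.1207] [np.float64(0.0297), np.float64(0.0891), np.float64(0.0319)] yaw -7.1 -8.5
    [([356, 112, 15, 52, 708], array([0.4259, 0.1234, 0.035 ]))]
red [0.4446 0.0219] [np.float64(0.0296), np.float64(0.0882), np.float64(0.0285)] yaw -3.8 -3.1
    [([253, 137, 19, 49, 670], array([0.4342, 0.0189, 0.035 ]))]
blue [0.5493 0.0818] [np.float64(0.0275), np.float64(0.0915), np.float64(0.0307)] yaw -7.7 -9.7
    [([332, 233, 12, 41, 458], array([0.5449, 0.0819, 0.035 ]))]
green [ 0.5571 -0.0371] [np.float64(0.0296), np.float64(0.0891)] yaw -3.1 
    [([220, 256, 14, 18, 171], array([ 0.54  , -0.0431,  0.035 ]))]
mat [[0.3867 0.2723]
 [0.397  0.3887]
 [0.4847 0.3891]
 [0.4762 0.2658]] [0.43614011 0.32896481] [np.float64(0.09), np.float64(0.117), np.float64(0.088), np.float64(0.124)] 0.2 -4.2
bed [[ 0.40279987 -0.31826393]
 [ 0.41945499 -0.19193681]] 0.1274203092796795 -7.5 [ 0.41112743 -0.25510037]
mouth [ 0.53010081 -0.27076351]
rails [[ 0.42275708 -0.27835335]
 [ 0.42830589 -0.23155891]] 0.047122277512433274
hoodtop front? [[ 0.52182228 -0.32488291]
 [ 0.53557966 -0.21265035]] 0.11307259962860872
```

View pics/r.png

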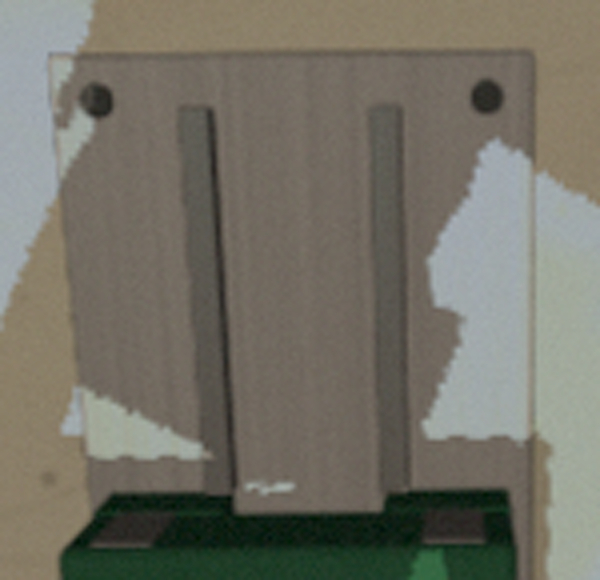

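The crop (4x, offset (210,100)) shows the bed's front corners at (48,53) and (535,52). The rail tops run from (180..212,105) to (203..233,492) and from (370..402,104) to (382..410,490). The hood's base edge runs (108,492) to (510,490) and its front top edge (63,550) to (516,546).

```bash
python3 - <<'E'
from seg import *
c=load('w3')
def q(l,z): return w(c,[(x/4+210-.375,y/4+100-.375) for x,y in l],z)[:,:2]
def an(v): return np.degrees(np.arctan2(v[1],v[0])).round(1)
B=q([(48,53),(535,52)],.008); H0=q([(108,492),(510,490)],.008); H1=q([(63,550),(516,546)],.066)
RL=q([(180,105),(203,492)],.018); RLi=q([(212,105),(233,492)],.018); RR=q([(370,104),(382,490)],.018);RRo=q([(402,104),(410,490)],.018)
E=q([(535,52),(533,430)],.008)
for n,P in dict(B=B,H0=H0,H1=H1,RL=RL,RLi=RLi,RR=RR,RRo=RRo,E=E).items():
    print(n,P.round(4).tolist(),np.linalg.norm(P[1]-P[0]).round(4),an(P[1]-P[0]),P.mean(0).round(4))
# height check of the leaves: grip tops in top view vs. w2 two-view
c2=load('w2');ct=load('top')
E
```

```text
B [[0.4015, -0.3194], [0.4191, -0.1915]] 0.1292 82.2 [ 0.4103 -0.2555]
H0 [[0.5215, -0.3297], [0.5373, -0.2134]] 0.1174 82.3 [ 0.5294 -0.2715]
H1 [[0.5217, -0.3265], [0.5366, -0.2142]] 0.1133 82.5 [ 0.5291 -0.2703]
RL [[0.4196, -0.2856], [0.523, -0.3]] 0.1044 -7.9 [ 0.4713 -0.2928]
RLi [[0.4208, -0.2773], [0.5242, -0.2915]] 0.1044 -7.8 [ 0.4725 -0.2844]
RR [[0.4263, -0.2364], [0.5295, -0.2495]] 0.1041 -7.2 [ 0.4779 -0.2429]
RRo [[0.4274, -0.2281], [0.5307, -0.2416]] 0.1041 -7.4 [ 0.479  -0.2349]
E [[0.4191, -0.1915], [0.5205, -0.2045]] 0.1022 -7.3 [ 0.4698 -0.198 ]
```

Two height planes agree: the roller yaw is -7.6° and the mouth is at (0.5295,-0.271). Hood width reads 113–117 mm and bed to hood 120 mm, both as specified. Next I go over the yellow grip.

Request:
{"op": "move_arm", "data": {
  "commands": [
    {"hand":5,"travel":[1.42,3.34,0],"twist":[0,0,-0.5]},
    {"hand":5,"travel":[1.42,3.34,0],"twist":[0,0,0]},
    {"hand":5,"travel":[1.42,3.34,0],"twist":[0,0,0]},
    {"hand":5,"travel":[1.42,3.34,0],"twist":[0,0,0]},
    {"hand":5,"travel":[1.42,3.34,0],"twist":[0,0,0]}
  ],
  "force": 20
}}

```text
time: 3.0
position: [0.4662, -0.0488, 0.2411]
tool_rot: [0.064, 0.998, 0.001, -0.001]
ft_force: [1.0, -0.0, 0.9]
grip_width: 0.062
grip_force: 0.0
```

Request:
{"op": "move_arm", "data": {
  "commands": [
    {"hand":5,"travel":[1.42,3.34,0],"twist":[0,0,0]},
    {"hand":5,"travel":[1.42,3.34,0],"twist":[0,0,0]},
    {"hand":5,"travel":[1.42,3.34,0],"twist":[0,0,0]},
    {"hand":5,"travel":[1.42,3.34,0],"twist":[0,0,0]},
    {"hand":5,"travel":[1.42,3.34,0],"twist":[0,0,0]}
  ]
}}

```text
time: 3.42
position: [0.4167, 0.1253, 0.2413]
tool_rot: [0.064, 0.998, 0.0, -0.001]
ft_force: [0.7, 0.4, 0.3]
grip_width: 0.0503
grip_force: 0.0
```

Request:
{"op": "move_arm", "data": {
  "commands": [
    {"hand":5,"travel":[0,0,4],"twist":[0,0,0]},
    {"hand":5,"travel":[0,0,4],"twist":[0,0,0]},
    {"hand":5,"travel":[0,0,2],"twist":[0,0,0]},
    {"hand":5,"travel":[0,0,0],"twist":[0,0,0]},
    {"hand":5,"travel":[0,0,0],"twist":[0,0,0]}
  ]
}}

```text
time: 3.83
position: [0.4177, 0.1233, 0.1409]
tool_rot: [0.064, 0.998, -0.0, -0.002]
ft_force: [0.4, -0.5, -0.5]
grip_width: 0.05
grip_force: 0.0
```

```bash
cat > st.py <<'E'
from h import *
import sys
o=robot.get_obs(); M=R.from_quat(o['tool_rot']).as_matrix(); p=o['position']
print('t',round(o['time'],2),'p',p.round(4),'yaw',np.degrees(np.arctan2(-M[0,1],M[1,1])).round(2),'tilt',np.degrees(M[:2,2]).round(2),'F',o['ft_force'].round(1),'tool',(M.T@o['ft_force']).round(1),'gw',o['grip_width'].round(4),'gf',round(o['grip_force'],1))
y=np.radians(-7.6);d=p[:2]-[.5295,-.271]; print('roller frame',(np.array([[np.cos(y),np.sin(y)],[-np.sin(y),np.cos(y)]])@d).round(4))
if len(sys.argv)>3:
    t=np.array([float(a) for a in sys.argv[1:4]]); print('tool delta cm to target',(M.T@(t-p)*100).round(2))
E
python3 st.py .423 .1228 .040
```

```text
Traceback (most recent call last):
  File "st.py", line 4, in <module>
    print('t',round(o['time'],2),'p',p.round(4),'yaw',np.degrees(np.arctan2(-M[0,1],M[1,1])).round(2),'tilt',np.degrees(M[:2,2]).round(2),'F',o['ft_force'].round(1),'tool',(M.T@o['ft_force']).round(1),'gw',o['grip_width'].round(4),'gf',round(o['grip_force'],1))
                                                                                                                                                                                                              ^^^^^^^^^^^^^^^^^^^^^
AttributeError: 'float' object has no attribute 'round'
```

Request:
{"op": "move_arm", "data": {
  "commands": [
    {"hand":5,"travel":[-0.53,0.02,4],"twist":[0,0,0.2]},
    {"hand":5,"travel":[0,0,4],"twist":[0,0,0]},
    {"hand":5,"travel":[0,0,2.08],"twist":[0,0,0]},
    {"hand":5,"travel":[0,0,0],"twist":[0,0,0]},
    {"hand":5,"travel":[0,0,0],"twist":[0,0,0]}
  ]
}}

```text
time: 4.25
position: [0.4255, 0.1217, 0.0412]
tool_rot: [0.067, 0.998, 0.0, 0.0]
ft_force: [1.1, -0.2, 0.1]
grip_width: 0.0502
grip_force: 0.0
```

```bash
sed -i "s/o\['grip_width'\].round(4)/round(float(o['grip_width']),4)/" st.py; python3 st.py .423 .1228 .040
```

```text
t 4.25 p [0.4255 0.1217 0.0412] yaw -7.68 tilt [0. 0.] F [ 1.1 -0.2  0.1] tool [-1.2 -0.1 -0.1] gw 0.0502 gf 0.0
roller frame [-0.155   0.3755]
tool delta cm to target [0.26 0.08 0.12]
```

Request:
{"op": "move_arm", "data": {
  "commands": [
    {"hand":1,"travel":[0.2,0.05,0.1],"twist":[0,0,0]},
    {"hand":1,"travel":[0,0,0],"twist":[0,0,0]},
    {"hand":1,"travel":[0,0,0],"twist":[0,0,0]},
    {"hand":1,"travel":[0,0,0],"twist":[0,0,0]},
    {"hand":1,"travel":[0,0,0],"twist":[0,0,0]}
  ],
  "force": 25
}}

```text
time: 4.67
position: [0.424, 0.1221, 0.0404]
tool_rot: [0.067, 0.998, 0.0, 0.001]
ft_force: [-0.4, -0.2, 0.4]
grip_width: 0.0249
grip_force: 0.0
```

Request:
{"op": "move_arm", "data": {
  "commands": [
    {"hand":1,"travel":[0,0,0],"twist":[0,0,0]},
    {"hand":1,"travel":[0,0,0],"twist":[0,0,0]},
    {"hand":1,"travel":[0,0,0],"twist":[0,0,0]},
    {"hand":1,"travel":[0,0,0],"twist":[0,0,0]}
  ]
}}

```text
time: 5.0
position: [0.4235, 0.122, 0.0397]
tool_rot: [0.067, 0.998, -0.0, 0.0]
ft_force: [0.4, -0.4, 5.3]
grip_width: 0.0138
grip_force: 25.0
```

```bash
python3 st.py .423 .1228 .040
```

```text
t 5.0 p [0.4235 0.122  0.0397] yaw -7.7 tilt [ 0.02 -0.  ] F [ 0.4 -0.4  5.3] tool [-0.5 -0.3 -5.3] gw 0.0138 gf 25.0
roller frame [-0.157   0.3755]
tool delta cm to target [ 0.06  0.07 -0.03]
```

Gripped at 13.8 mm width and 25 N. I'll lift it and carry it over the feed bed.

Request:
{"op": "move_arm", "data": {
  "commands": [
    {"hand":1,"travel":[0,0,-3.3],"twist":[0,0,0]},
    {"hand":1,"travel":[0,0,-3.3],"twist":[0,0,0]},
    {"hand":1,"travel":[0,0,-3.4],"twist":[0,0,0]},
    {"hand":1,"travel":[-0.8,-3.5,0],"twist":[0,0,0]},
    {"hand":1,"travel":[-0.8,-3.5,0],"twist":[0,0,0]}
  ]
}}

```text
time: 5.42
position: [0.4309, 0.0512, 0.1412]
tool_rot: [0.064, 0.998, -0.0, 0.002]
ft_force: [-0.3, 0.4, -0.9]
grip_width: 0.0136
grip_force: 25.0
```

Request:
{"op": "move_arm", "data": {
  "commands": [
    {"hand":1,"travel":[-0.8,-3.5,0],"twist":[0,0,0]},
    {"hand":1,"travel":[-0.8,-3.5,0],"twist":[0,0,0]},
    {"hand":1,"travel":[-0.8,-3.5,0],"twist":[0,0,0]},
    {"hand":1,"travel":[-0.8,-3.5,0],"twist":[0,0,0]},
    {"hand":1,"travel":[-0.8,-3.5,0],"twist":[0,0,0]}
  ]
}}

```text
time: 5.83
position: [0.4455, -0.1297, 0.1391]
tool_rot: [0.067, 0.998, 0.0, -0.001]
ft_force: [0.1, 0.4, -1.8]
grip_width: 0.0139
grip_force: 25.0
```

Request:
{"op": "move_arm", "data": {
  "commands": [
    {"hand":1,"travel":[-0.8,-3.5,0],"twist":[0,0,0]},
    {"hand":1,"travel":[-0.8,-3.5,0],"twist":[0,0,0]},
    {"hand":1,"travel":[-0.8,-3.5,0],"twist":[0,0,0]},
    {"hand":1,"travel":[0,0,0],"twist":[0,0,0]},
    {"hand":1,"travel":[0,0,0],"twist":[0,0,0]}
  ]
}}

```text
time: 6.25
position: [0.4557, -0.2375, 0.1389]
tool_rot: [0.069, 0.998, 0.0, 0.0]
ft_force: [0.2, -0.4, -1.3]
grip_width: 0.014
grip_force: 25.0
```

```bash
python3 st.py .460 -.2617 .054
```

```text
t 6.25 p [ 0.4557 -0.2375  0.1389] yaw -7.91 tilt [0.01 0.  ] F [ 0.2 -0.4 -1.3] tool [-0.3 -0.4  1.3] gw 0.014 gf 25.0
roller frame [-0.0775  0.0234]
tool delta cm to target [-0.75 -2.33  8.49]
```

Request:
{"op": "move_arm", "data": {
  "commands": [
    {"hand":1,"travel":[-0.75,-2.33,0],"twist":[0,0,-0.3]},
    {"hand":1,"travel":[0,0,3],"twist":[0,0,0]},
    {"hand":1,"travel":[0,0,3],"twist":[0,0,0]},
    {"hand":1,"travel":[0,0,0],"twist":[0,0,0]},
    {"hand":1,"travel":[0,0,0],"twist":[0,0,0]}
  ]
}}

```text
time: 6.67
position: [0.4583, -0.2569, 0.078]
tool_rot: [0.064, 0.998, 0.002, -0.003]
ft_force: [1.9, 0.4, -0.9]
grip_width: 0.0139
grip_force: 25.0
```

```bash
python3 st.py .460 -.2617 .049; python3 - <<'E'
from h import *
c=grab('wrist'); save(c,'w4')
E
```

```text
t 6.67 p [ 0.4583 -0.2569  0.078 ] yaw -7.34 tilt [-0.29  0.27] F [ 1.9  0.4 -0.9] tool [-1.8  0.6  0.9] gw 0.0139 gf 25.0
roller frame [-0.0724  0.0045]
tool delta cm to target [-0.24 -0.46  2.9 ]
```

View pics/w4.png

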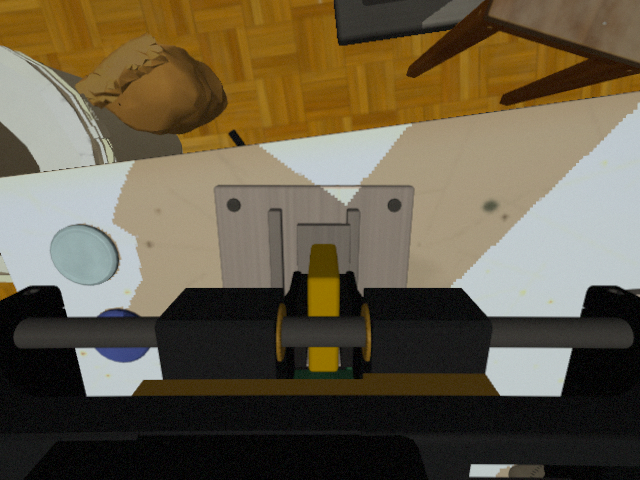

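The picture shows the yellow leaf held flat. Its rear edge spans columns 297–350, right of the rail middle (315), which matches the computed 4.6 mm to shift. I'll correct that and lower it.

Request:
{"op": "move_arm", "data": {
  "commands": [
    {"hand":1,"travel":[-0.24,-0.46,0.5],"twist":[0,0,0.2]},
    {"hand":1,"travel":[0,0,1.0],"twist":[0,0,0]},
    {"hand":1,"travel":[0,0,0.5],"twist":[0,0,0]},
    {"hand":1,"travel":[0,0,0.3],"twist":[0,0,0]},
    {"hand":1,"travel":[0,0,0.2],"twist":[0,0,0]}
  ]
}}

```text
time: 7.13
position: [0.4617, -0.2642, 0.0542]
tool_rot: [0.066, 0.998, 0.0, -0.0]
ft_force: [0.8, -0.2, -0.8]
grip_width: 0.0137
grip_force: 25.0
```

Request:
{"op": "move_arm", "data": {
  "commands": [
    {"hand":1,"travel":[0,0,0.2],"twist":[0,0,0]},
    {"hand":1,"travel":[0,0,0.1],"twist":[0,0,0]},
    {"hand":1,"travel":[0,0,0],"twist":[0,0,0]}
  ]
}}

```text
time: 7.38
position: [0.4617, -0.2644, 0.0513]
tool_rot: [0.066, 0.998, 0.0, -0.0]
ft_force: [-0.9, 1.4, -1.3]
grip_width: 0.0137
grip_force: 25.0
```

```bash
python3 st.py .460 -.2617 .048
```

```text
t 7.38 p [ 0.4617 -0.2644  0.0513] yaw -7.61 tilt [-0.02  0.01] F [-0.9  1.4 -1.3] tool [1.1 1.3 1.3] gw 0.0137 gf 25.0
roller frame [-0.068  -0.0024]
tool delta cm to target [0.21 0.24 0.33]
```

Request:
{"op": "move_arm", "data": {
  "commands": [
    {"hand":1,"travel":[0,0.2,0.15],"twist":[0,0,0]},
    {"hand":1,"travel":[0,0,0.1],"twist":[0,0,0]},
    {"hand":1,"travel":[0,0,0.05],"twist":[0,0,0]},
    {"hand":1,"travel":[0,0,0],"twist":[0,0,0]}
  ]
}}

```text
time: 7.72
position: [0.4621, -0.2624, 0.0484]
tool_rot: [0.066, 0.998, 0.0, -0.0]
ft_force: [0.0, -0.1, -0.9]
grip_width: 0.0138
grip_force: 25.0
```

```bash
python3 st.py .460 -.2617 .048
```

```text
t 7.72 p [ 0.4621 -0.2624  0.0484] yaw -7.59 tilt [-0.01  0.  ] F [ 0.  -0.1 -0.9] tool [-0.  -0.1  0.9] gw 0.0138 gf 25.0
roller frame [-0.0679 -0.0004]
tool delta cm to target [0.22 0.04 0.04]
```

Request:
{"op": "move_arm", "data": {
  "commands": [
    {"hand":1,"travel":[0,0,0.05],"twist":[0,0,0]},
    {"hand":1,"travel":[0,0,0],"twist":[0,0,0]}
  ]
}}

```text
time: 7.88
position: [0.4621, -0.2625, 0.0479]
tool_rot: [0.066, 0.998, -0.0, 0.0]
ft_force: [-1.2, -0.0, -1.3]
grip_width: 0.0137
grip_force: 25.0
```

Request:
{"op": "move_arm", "data": {
  "commands": [
    {"hand":1,"travel":[0,0,0.05],"twist":[0,0,0]},
    {"hand":1,"travel":[0,0,0],"twist":[0,0,0]}
  ]
}}

```text
time: 8.05
position: [0.4621, -0.2626, 0.0478]
tool_rot: [0.066, 0.998, -0.0, 0.0]
ft_force: [-0.2, 0.4, 1.9]
grip_width: 0.0139
grip_force: 25.0
```

Contact with the bed at 1.9 N. Now I slide it forward gently.

Request:
{"op": "move_arm", "data": {
  "commands": [
    {"hand":1,"travel":[-0.3,0,0],"twist":[0,0,0]},
    {"hand":1,"travel":[-0.3,0,0],"twist":[0,0,0]},
    {"hand":1,"travel":[-0.3,0,0],"twist":[0,0,0]},
    {"hand":1,"travel":[-0.3,0,0],"twist":[0,0,0]},
    {"hand":1,"travel":[-0.2,0,0],"twist":[0,0,0]}
  ]
}}

```text
time: 8.47
position: [0.4749, -0.2637, 0.0478]
tool_rot: [0.066, 0.998, 0.001, -0.001]
ft_force: [-4.7, 1.2, 6.5]
grip_width: 0.0136
grip_force: 25.0
```

Request:
{"op": "move_arm", "data": {
  "commands": [
    {"hand":1,"travel":[-0.1,0,0],"twist":[0,0,0]},
    {"hand":1,"travel":[-0.1,0,0],"twist":[0,0,0]},
    {"hand":1,"travel":[-0.1,0,0],"twist":[0,0,0]}
  ]
}}

```text
time: 8.72
position: [0.4775, -0.2639, 0.0478]
tool_rot: [0.066, 0.998, 0.001, -0.002]
ft_force: [-5.0, 0.9, 5.7]
grip_width: 0.0142
grip_force: 25.0
```

Request:
{"op": "move_arm", "data": {
  "commands": [
    {"hand":1,"travel":[-0.1,0,0],"twist":[0,0,0]},
    {"hand":1,"travel":[-0.1,0,0],"twist":[0,0,0]},
    {"hand":1,"travel":[-0.1,0,0],"twist":[0,0,0]}
  ]
}}

```text
time: 8.97
position: [0.4804, -0.2643, 0.0478]
tool_rot: [0.066, 0.998, 0.001, -0.002]
ft_force: [-4.4, 0.0, 7.7]
grip_width: 0.0136
grip_force: 25.0
```

```bash
python3 st.py
```

```text
t 8.97 p [ 0.4804 -0.2643  0.0478] yaw -7.58 tilt [-0.19  0.11] F [-4.4  0.   7.7] tool [ 4.4 -0.5 -7.7] gw 0.0136 gf 25.0
roller frame [-0.0496  0.0002]
```

Request:
{"op": "move_arm", "data": {
  "commands": [
    {"hand":1,"travel":[-0.1,0,-0.03],"twist":[0,0,0]},
    {"hand":1,"travel":[-0.1,0,0],"twist":[0,0,0]},
    {"hand":1,"travel":[-0.1,0,0],"twist":[0,0,0]},
    {"hand":1,"travel":[-0.1,0,0],"twist":[0,0,0]}
  ]
}}

```text
time: 9.3
position: [0.4856, -0.2655, 0.0478]
tool_rot: [0.066, 0.998, 0.0, -0.001]
ft_force: [-2.7, -0.4, 3.1]
grip_width: 0.0137
grip_force: 25.0
```

Request:
{"op": "move_arm", "data": {
  "commands": [
    {"hand":1,"travel":[-0.1,0,0],"twist":[0,0,0]},
    {"hand":1,"travel":[-0.1,0,0],"twist":[0,0,0]},
    {"hand":1,"travel":[-0.2,0,0],"twist":[0,0,0]},
    {"hand":1,"travel":[-0.2,0,0],"twist":[0,0,0]}
  ]
}}

```text
time: 9.63
position: [0.4918, -0.2663, 0.0478]
tool_rot: [0.066, 0.998, 0.0, -0.0]
ft_force: [-2.4, 0.4, 2.9]
grip_width: 0.014
grip_force: 25.0
```

```bash
python3 st.py
```

```text
t 9.63 p [ 0.4918 -0.2663  0.0478] yaw -7.61 tilt [-0.02  0.02] F [-2.4  0.4  2.9] tool [ 2.4  0.1 -2.9] gw 0.014 gf 25.0
roller frame [-0.038  -0.0004]
```

Request:
{"op": "move_arm", "data": {
  "commands": [
    {"hand":1,"travel":[-0.2,0,0],"twist":[0,0,0]},
    {"hand":1,"travel":[-0.2,0,0],"twist":[0,0,0]},
    {"hand":1,"travel":[-0.2,0,0],"twist":[0,0,0]}
  ]
}}

```text
time: 9.88
position: [0.4979, -0.2672, 0.0478]
tool_rot: [0.066, 0.998, 0.0, -0.0]
ft_force: [-3.3, -0.1, 4.1]
grip_width: 0.0138
grip_force: 25.0
```

Request:
{"op": "move_arm", "data": {
  "commands": [
    {"hand":1,"travel":[-0.1,0,0],"twist":[0,0,0]},
    {"hand":1,"travel":[-0.1,0,0],"twist":[0,0,0]}
  ]
}}

```text
time: 10.05
position: [0.4999, -0.2675, 0.0478]
tool_rot: [0.066, 0.998, 0.0, -0.0]
ft_force: [-3.7, 0.3, 4.6]
grip_width: 0.0138
grip_force: 25.0
```

Request:
{"op": "move_arm", "data": {
  "commands": [
    {"hand":1,"travel":[-0.1,0,0],"twist":[0,0,0]},
    {"hand":1,"travel":[-0.1,0,0],"twist":[0,0,0]}
  ]
}}

```text
time: 10.22
position: [0.5017, -0.2677, 0.0478]
tool_rot: [0.066, 0.998, 0.0, -0.0]
ft_force: [-4.0, -0.2, 4.1]
grip_width: 0.0137
grip_force: 25.0
```

```bash
python3 st.py
```

```text
t 10.22 p [ 0.5017 -0.2677  0.0478] yaw -7.6 tilt [-0.02  0.01] F [-4.  -0.2  4.1] tool [ 4.  -0.7 -4.1] gw 0.0137 gf 25.0
roller frame [-0.028  -0.0004]
```

Request:
{"op": "move_arm", "data": {
  "commands": [
    {"hand":1,"travel":[-0.1,0,0],"twist":[0,0,0]}
  ]
}}

```text
time: 10.3
position: [0.5025, -0.2678, 0.0478]
tool_rot: [0.066, 0.998, 0.0, -0.0]
ft_force: [-7.2, -0.2, 6.3]
grip_width: 0.0137
grip_force: 25.0
```

Request:
{"op": "move_arm", "data": {
  "commands": [
    {"hand":1,"travel":[-0.1,0,0],"twist":[0,0,0]}
  ]
}}

```text
time: 10.38
position: [0.5026, -0.2678, 0.0478]
tool_rot: [0.066, 0.998, 0.0, -0.001]
ft_force: [-8.7, -0.6, 7.2]
grip_width: 0.0138
grip_force: 25.0
```

Request:
{"op": "move_arm", "data": {
  "commands": [
    {"hand":1,"travel":[-0.1,0,0],"twist":[0,0,0]}
  ]
}}

```text
time: 10.47
position: [0.5026, -0.2678, 0.0478]
tool_rot: [0.066, 0.998, 0.001, -0.002]
ft_force: [-11.2, -2.1, 8.5]
grip_width: 0.0141
grip_force: 25.0
```

The leaf stopped hard at TCP roller x = -27 mm. That is the shoulder on the hood (expected -26.4), so leaf_1 goes in. I'll withdraw it and return it to its original spot.

Request:
{"op": "move_arm", "data": {
  "commands": [
    {"hand":1,"travel":[0.5,0,-0.02],"twist":[0,0,0]},
    {"hand":1,"travel":[1,0,0],"twist":[0,0,0]},
    {"hand":1,"travel":[1,0,0],"twist":[0,0,0]},
    {"hand":1,"travel":[1,0,0],"twist":[0,0,0]},
    {"hand":1,"travel":[1,0,0],"twist":[0,0,0]}
  ]
}}

```text
time: 10.88
position: [0.4591, -0.2619, 0.0478]
tool_rot: [0.066, 0.998, 0.0, 0.0]
ft_force: [-0.8, -0.4, -0.5]
grip_width: 0.0136
grip_force: 25.0
```

Request:
{"op": "move_arm", "data": {
  "commands": [
    {"hand":1,"travel":[0,0,-1],"twist":[0,0,0]},
    {"hand":1,"travel":[0,0,-3],"twist":[0,0,0]},
    {"hand":1,"travel":[0,0,-3],"twist":[0,0,0]},
    {"hand":1,"travel":[0,0,-2.2],"twist":[0,0,0]},
    {"hand":1,"travel":[0.8,3.5,0],"twist":[0,0,0]}
  ]
}}

```text
time: 11.3
position: [0.4628, -0.2349, 0.1456]
tool_rot: [0.068, 0.998, -0.007, 0.008]
ft_force: [2.3, -0.9, -1.1]
grip_width: 0.0138
grip_force: 25.0
```

Request:
{"op": "move_arm", "data": {
  "commands": [
    {"hand":1,"travel":[0.8,3.5,0],"twist":[0,0,0]},
    {"hand":1,"travel":[0.8,3.5,0],"twist":[0,0,0]},
    {"hand":1,"travel":[0.8,3.5,0],"twist":[0,0,0]},
    {"hand":1,"travel":[0.8,3.5,0],"twist":[0,0,0]},
    {"hand":1,"travel":[0.8,3.5,0],"twist":[0,0,0]}
  ]
}}

```text
time: 11.72
position: [0.44, -0.0463, 0.1407]
tool_rot: [0.067, 0.998, -0.0, 0.001]
ft_force: [0.9, -0.2, -1.3]
grip_width: 0.0136
grip_force: 25.0
```

Request:
{"op": "move_arm", "data": {
  "commands": [
    {"hand":1,"travel":[0.8,3.5,0],"twist":[0,0,0]},
    {"hand":1,"travel":[0.8,3.5,0],"twist":[0,0,0]},
    {"hand":1,"travel":[0.8,3.5,0],"twist":[0,0,0]},
    {"hand":1,"travel":[0,0,0],"twist":[0,0,0]},
    {"hand":1,"travel":[0,0,0],"twist":[0,0,0]}
  ]
}}

```text
time: 12.13
position: [0.4299, 0.0613, 0.1405]
tool_rot: [0.064, 0.998, -0.0, 0.0]
ft_force: [-0.2, -0.8, -0.8]
grip_width: 0.0138
grip_force: 25.0
```

```bash
python3 st.py .4235 .122 .0405
```

```text
t 12.13 p [0.4299 0.0613 0.1405] yaw -7.33 tilt [ 0.04 -0.  ] F [-0.2 -0.8 -0.8] tool [ 0.1 -0.8  0.8] gw 0.0138 gf 25.0
roller frame [-0.1427  0.3163]
tool delta cm to target [ 1.42  5.93 10.  ]
```

Request:
{"op": "move_arm", "data": {
  "commands": [
    {"hand":1,"travel":[0.7,3.0,0],"twist":[0,0,0]},
    {"hand":1,"travel":[0.7,2.9,0],"twist":[0,0,0]},
    {"hand":1,"travel":[0,0,3.5],"twist":[0,0,0]},
    {"hand":1,"travel":[0,0,3.5],"twist":[0,0,0]},
    {"hand":1,"travel":[0,0,1.5],"twist":[0,0,0]}
  ]
}}

```text
time: 12.55
position: [0.4244, 0.1191, 0.053]
tool_rot: [0.067, 0.998, -0.0, -0.001]
ft_force: [-0.5, -0.2, -1.5]
grip_width: 0.014
grip_force: 25.0
```

Request:
{"op": "move_arm", "data": {
  "commands": [
    {"hand":1,"travel":[0,0,0.6],"twist":[0,0,0]},
    {"hand":1,"travel":[0,0,0.4],"twist":[0,0,0]},
    {"hand":1,"travel":[0,0,0.3],"twist":[0,0,0]},
    {"hand":1,"travel":[0,0,0],"twist":[0,0,0]}
  ]
}}

```text
time: 12.88
position: [0.4252, 0.1193, 0.0423]
tool_rot: [0.067, 0.998, 0.0, 0.001]
ft_force: [-0.7, 0.8, -0.6]
grip_width: 0.0136
grip_force: 25.0
```

```bash
python3 st.py .4235 .122 .0398
```

```text
t 12.88 p [0.4252 0.1193 0.0423] yaw -7.67 tilt [ 0.08 -0.  ] F [-0.7  0.8 -0.6] tool [0.8 0.7 0.6] gw 0.0136 gf 25.0
roller frame [-0.155  0.373]
tool delta cm to target [0.21 0.25 0.25]
```

Request:
{"op": "move_arm", "data": {
  "commands": [
    {"hand":1,"travel":[0,0,0.15],"twist":[0,0,0]},
    {"hand":1,"travel":[0,0,0.1],"twist":[0,0,0]},
    {"hand":1,"travel":[0,0,0.03],"twist":[0,0,0]},
    {"hand":1,"travel":[0,0,0],"twist":[0,0,0]}
  ]
}}

```text
time: 13.22
position: [0.4249, 0.1198, 0.0398]
tool_rot: [0.066, 0.998, 0.0, 0.001]
ft_force: [-0.4, -0.8, 2.4]
grip_width: 0.0139
grip_force: 25.0
```

```bash
python3 st.py .5411 -.0361 .200
```

```text
t 13.22 p [0.4249 0.1198 0.0398] yaw -7.59 tilt [ 0.09 -0.  ] F [-0.4 -0.8  2.4] tool [ 0.2 -0.8 -2.4] gw 0.0139 gf 25.0
roller frame [-0.1554  0.3736]
tool delta cm to target [-13.61 -13.92 -16.01]
```

Request:
{"op": "move_arm", "data": {
  "commands": [
    {"hand":5,"travel":[0,0,0],"twist":[0,0,0]},
    {"hand":5,"travel":[0,0,0],"twist":[0,0,0]},
    {"hand":5,"travel":[0,0,0],"twist":[0,0,0]},
    {"hand":5,"travel":[0,0,0],"twist":[0,0,0]},
    {"hand":5,"travel":[0,0,-1.5],"twist":[0,0,0]}
  ]
}}

```text
time: 13.63
position: [0.4232, 0.1198, 0.0528]
tool_rot: [0.066, 0.998, -0.0, -0.002]
ft_force: [-0.4, 0.5, 0.1]
grip_width: 0.0391
grip_force: 0.0
```

Request:
{"op": "move_arm", "data": {
  "commands": [
    {"hand":5,"travel":[0,0,-3.5],"twist":[0,0,0]},
    {"hand":5,"travel":[0,0,-3.5],"twist":[0,0,0]},
    {"hand":5,"travel":[0,0,-1.5],"twist":[0,0,0]},
    {"hand":5,"travel":[-2.3,-2.32,0],"twist":[0,0,0]},
    {"hand":5,"travel":[-2.3,-2.32,0],"twist":[0,0,0]}
  ]
}}

```text
time: 14.05
position: [0.4636, 0.0684, 0.1407]
tool_rot: [0.064, 0.998, 0.0, 0.001]
ft_force: [1.0, 0.7, 0.5]
grip_width: 0.0501
grip_force: 0.0
```

Request:
{"op": "move_arm", "data": {
  "commands": [
    {"hand":5,"travel":[-2.3,-2.32,0],"twist":[0,0,0]},
    {"hand":5,"travel":[-2.3,-2.32,0],"twist":[0,0,0]},
    {"hand":5,"travel":[-2.3,-2.32,0],"twist":[0,0,0]},
    {"hand":5,"travel":[-2.3,-2.32,0],"twist":[0,0,-4.3]},
    {"hand":5,"travel":[0,0,0],"twist":[0,0,0]}
  ]
}}

```text
time: 14.47
position: [0.5484, -0.0417, 0.1397]
tool_rot: [0.03, 1.0, -0.002, 0.004]
ft_force: [-0.2, -0.5, 0.0]
grip_width: 0.05
grip_force: 0.0
```

Request:
{"op": "move_arm", "data": {
  "commands": [
    {"hand":5,"travel":[0,0,0],"twist":[0,0,0]},
    {"hand":5,"travel":[0,0,0],"twist":[0,0,0]}
  ]
}}

```text
time: 14.63
position: [0.5414, -0.0359, 0.1386]
tool_rot: [0.029, 1.0, 0.0, -0.001]
ft_force: [-0.0, -0.2, -0.1]
grip_width: 0.05
grip_force: 0.0
```

```bash
python3 st.py .5431 -.0365 .040; python3 - <<'E'
from seg import *
c=grab('wrist'); save(c,'w5'); m=masks(c)
for k in m:
    n,l,st,ce=cv2.connectedComponentsWithStats(m[k][:420]); print(k,[(st[i].tolist(),w(c,[ce[i]],.045)[0].round(4)) for i in range(1,n) if st[i,4]>150])
E
```

```text
t 14.63 p [ 0.5414 -0.0359  0.1386] yaw -3.36 tilt [-0.14  0.06] F [-0.  -0.2 -0.1] tool [ 0.  -0.2  0.1] gw 0.05 gf 0.0
roller frame [-0.0193  0.2346]
tool delta cm to target [-0.19 -0.06  9.86]
yellow [([544, 15, 43, 87, 1890], array([0.425 , 0.1252, 0.045 ]))]
green [([311, 226, 20, 61, 1086], array([ 0.5502, -0.0377,  0.045 ])), ([0, 258, 74, 59, 1873], array([ 0.5548, -0.2577,  0.045 ]))]
blue [([471, 203, 31, 65, 1169], array([0.5405, 0.0859, 0.045 ]))]
red [([392, 41, 26, 83, 1701], array([0.4323, 0.0239, 0.045 ]))]
```

View pics/w5.png

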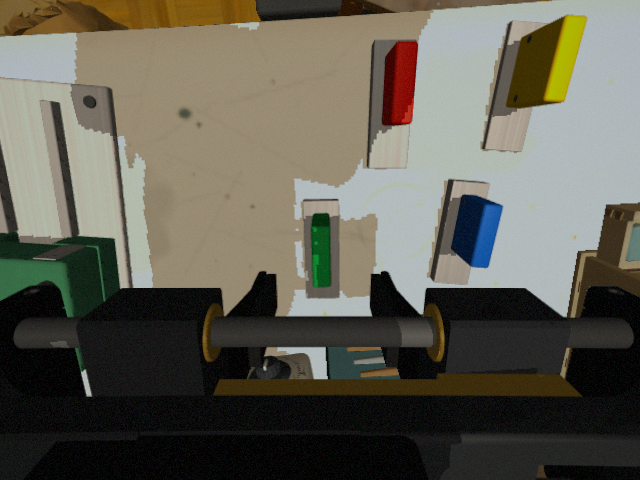

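w5 shows yellow lying flat at its old place. The green plate corners are (303,200), (339,200), (340,297), (305,298), with its grip between the open fingers' lines.

```bash
python3 - <<'E'
from seg import *
c=load('wrist')
for k,t,q in [('green',.009,[(303,200),(339,200),(340,297),(305,298)]),('red',.015,[(373,41),(416,41),(406,168),(369,167)]),('blue',.012,[(450,180),(488,182),(470,283),(432,280)])]:
    P=w(c,q,t)[:,:2]; C=P.mean(0); f=(P[2]+P[3]-P[0]-P[1]); f/=np.linalg.norm(f)
    print(k,C.round(4),[np.linalg.norm(P[i]-P[i-1]).round(4) for i in range(4)],'yaw',np.degrees(np.arctan2(f[1],f[0])).round(1),'grasp',(C-.014*f).round(4))
E
python3 st.py .5431 -.0365 .040
```

```text
green [ 0.5588 -0.0374] [np.float64(0.0902), np.float64(0.0299), np.float64(0.0892), np.float64(0.0318)] yaw -2.5 grasp [ 0.5448 -0.0368]
red [0.4459 0.0211] [np.float64(0.0879), np.float64(0.0305), np.float64(0.0886), np.float64(0.0293)] yaw -3.2 grasp [0.4319 0.0219]
blue [0.5489 0.0799] [np.float64(0.088), np.float64(0.0307), np.float64(0.089), np.float64(0.0339)] yaw -6.3 grasp [0.535  0.0814]
t 14.68 p [ 0.5411 -0.0353  0.1387] yaw -3.3 tilt [-0.16  0.06] F [ 0.1 -0.7 -0.9] tool [-0.2 -0.7  0.9] gw 0.05 gf 0.0
roller frame [-0.0197  0.2351]
tool delta cm to target [-0.23 -0.11  9.87]
```

Request:
{"op": "move_arm", "data": {
  "commands": [
    {"hand":4,"travel":[-0.3,-0.13,3.5],"twist":[0,0,0]},
    {"hand":4,"travel":[0,0,3.5],"twist":[0,0,0]},
    {"hand":4,"travel":[0,0,2.0],"twist":[0,0,0]},
    {"hand":4,"travel":[0,0,0.8],"twist":[0,0,0]},
    {"hand":3,"travel":[0,0,0],"twist":[0,0,0]}
  ]
}}

```text
time: 15.1
position: [0.5434, -0.0363, 0.0394]
tool_rot: [0.028, 1.0, 0.001, -0.003]
ft_force: [0.3, 0.6, 0.4]
grip_width: 0.0382
grip_force: 0.0
```

Request:
{"op": "move_arm", "data": {
  "commands": [
    {"hand":1,"travel":[0,0,0],"twist":[0,0,0]},
    {"hand":1,"travel":[0,0,0],"twist":[0,0,0]},
    {"hand":1,"travel":[0,0,0],"twist":[0,0,0]},
    {"hand":1,"travel":[0,0,0],"twist":[0,0,0]},
    {"hand":1,"travel":[0,0,0],"twist":[0,0,0]}
  ]
}}

```text
time: 15.52
position: [0.5465, -0.0379, 0.0425]
tool_rot: [0.029, 1.0, -0.0, 0.001]
ft_force: [0.2, 0.8, 4.8]
grip_width: 0.014
grip_force: 24.9
```

Request:
{"op": "move_arm", "data": {
  "commands": [
    {"hand":1,"travel":[0,0,0],"twist":[0,0,0]},
    {"hand":1,"travel":[0,0,0],"twist":[0,0,0]}
  ]
}}

```text
time: 15.68
position: [0.5465, -0.0379, 0.0424]
tool_rot: [0.029, 1.0, -0.0, 0.001]
ft_force: [-0.2, 1.9, 6.8]
grip_width: 0.0138
grip_force: 24.9
```

```bash
python3 st.py .4605 -.2617 .15
```

```text
t 15.68 p [ 0.5465 -0.0379  0.0424] yaw -3.3 tilt [ 0.13 -0.03] F [-0.2  1.9  6.8] tool [ 0.3  1.9 -6.8] gw 0.0138 gf 24.9
roller frame [-0.014   0.2333]
tool delta cm to target [  7.27 -22.84 -10.76]
```

Green is held. Lift, align to the roller, and carry to the bed.

Request:
{"op": "move_arm", "data": {
  "commands": [
    {"hand":1,"travel":[0,0,-3.0],"twist":[0,0,0]},
    {"hand":1,"travel":[0,0,-3.5],"twist":[0,0,0]},
    {"hand":1,"travel":[0,0,-3.5],"twist":[0,0,4.3]},
    {"hand":1,"travel":[2,-3.3,0],"twist":[0,0,0]},
    {"hand":1,"travel":[2,-3.3,0],"twist":[0,0,0]}
  ]
}}

```text
time: 16.1
position: [0.4995, -0.0983, 0.1438]
tool_rot: [0.064, 0.998, -0.001, 0.004]
ft_force: [0.5, -0.4, -1.4]
grip_width: 0.0137
grip_force: 24.9
```

Request:
{"op": "move_arm", "data": {
  "commands": [
    {"hand":1,"travel":[1.6,-3.3,0],"twist":[0,0,0]},
    {"hand":1,"travel":[0,-3.3,0],"twist":[0,0,0]},
    {"hand":1,"travel":[0,-3.3,0],"twist":[0,0,0]},
    {"hand":1,"travel":[0,-3.3,0],"twist":[0,0,0]},
    {"hand":1,"travel":[0,-3.5,0],"twist":[0,0,0]}
  ]
}}

```text
time: 16.52
position: [0.4584, -0.2625, 0.1413]
tool_rot: [0.066, 0.998, 0.0, -0.0]
ft_force: [0.5, 0.0, -1.0]
grip_width: 0.014
grip_force: 24.9
```

Request:
{"op": "move_arm", "data": {
  "commands": [
    {"hand":1,"travel":[0,0,3],"twist":[0,0,0]},
    {"hand":1,"travel":[0,0,2.5],"twist":[0,0,0]},
    {"hand":1,"travel":[0,0,0],"twist":[0,0,0]},
    {"hand":1,"travel":[0,0,0],"twist":[0,0,0]}
  ]
}}

```text
time: 16.85
position: [0.4581, -0.2606, 0.0852]
tool_rot: [0.067, 0.998, 0.001, -0.002]
ft_force: [0.0, -0.2, -1.5]
grip_width: 0.0141
grip_force: 24.9
```

```bash
python3 st.py .4601 -.2617 .0508
```

```text
t 16.85 p [ 0.4581 -0.2606  0.0852] yaw -7.63 tilt [-0.18  0.16] F [ 0.  -0.2 -1.5] tool [-0.  -0.2  1.5] gw 0.0141 gf 24.9
roller frame [-0.0722  0.0009]
tool delta cm to target [-0.23 -0.09  3.44]
```

Request:
{"op": "move_arm", "data": {
  "commands": [
    {"hand":1,"travel":[-0.2,-0.09,1.5],"twist":[0,0,0]},
    {"hand":1,"travel":[0,0,1.0],"twist":[0,0,0]},
    {"hand":1,"travel":[0,0,0.5],"twist":[0,0,0]},
    {"hand":1,"travel":[0,0,0.2],"twist":[0,0,0]},
    {"hand":1,"travel":[0,0,0],"twist":[0,0,0]}
  ]
}}

```text
time: 17.27
position: [0.4612, -0.2622, 0.0543]
tool_rot: [0.066, 0.998, 0.0, -0.0]
ft_force: [0.4, -0.7, -0.8]
grip_width: 0.0136
grip_force: 24.9
```

```bash
python3 st.py .4601 -.2617 .0508
```

```text
t 17.27 p [ 0.4612 -0.2622  0.0543] yaw -7.57 tilt [-0.01  0.01] F [ 0.4 -0.7 -0.8] tool [-0.5 -0.6  0.8] gw 0.0136 gf 24.9
roller frame [-0.0688 -0.0003]
tool delta cm to target [0.12 0.03 0.35]
```

Request:
{"op": "move_arm", "data": {
  "commands": [
    {"hand":1,"travel":[0,0,0.2],"twist":[0,0,0]},
    {"hand":1,"travel":[0,0,0.1],"twist":[0,0,0]},
    {"hand":1,"travel":[0,0,0],"twist":[0,0,0]}
  ]
}}

```text
time: 17.52
position: [0.4613, -0.2626, 0.0514]
tool_rot: [0.066, 0.998, -0.0, 0.0]
ft_force: [0.1, 0.6, -0.9]
grip_width: 0.014
grip_force: 24.9
```

Request:
{"op": "move_arm", "data": {
  "commands": [
    {"hand":1,"travel":[0,0,0.06],"twist":[0,0,0]},
    {"hand":1,"travel":[0,0,0],"twist":[0,0,0]}
  ]
}}

```text
time: 17.68
position: [0.4612, -0.2626, 0.0507]
tool_rot: [0.066, 0.998, -0.0, 0.0]
ft_force: [-0.5, -0.0, -1.2]
grip_width: 0.014
grip_force: 24.9
```

Request:
{"op": "move_arm", "data": {
  "commands": [
    {"hand":1,"travel":[0,0,0.05],"twist":[0,0,0]},
    {"hand":1,"travel":[0,0,0],"twist":[0,0,0]}
  ]
}}

```text
time: 17.85
position: [0.4612, -0.2626, 0.0505]
tool_rot: [0.066, 0.998, -0.0, 0.0]
ft_force: [-2.3, 1.1, 3.1]
grip_width: 0.0138
grip_force: 24.9
```

Request:
{"op": "move_arm", "data": {
  "commands": [
    {"hand":1,"travel":[0,0,0.04],"twist":[0,0,0]},
    {"hand":1,"travel":[0,0,0],"twist":[0,0,0]}
  ]
}}

```text
time: 18.02
position: [0.4612, -0.2626, 0.0504]
tool_rot: [0.066, 0.998, -0.0, 0.0]
ft_force: [-2.3, 1.4, 6.9]
grip_width: 0.014
grip_force: 24.9
```

On the bed. I'll ease the down-force and slide.

Request:
{"op": "move_arm", "data": {
  "commands": [
    {"hand":1,"travel":[-0.2,0,-0.05],"twist":[0,0,0]},
    {"hand":1,"travel":[-0.3,0,0],"twist":[0,0,0]},
    {"hand":1,"travel":[-0.3,0,0],"twist":[0,0,0]},
    {"hand":1,"travel":[-0.3,0,0],"twist":[0,0,0]},
    {"hand":1,"travel":[-0.2,0,0],"twist":[0,0,0]}
  ]
}}

```text
time: 18.43
position: [0.4727, -0.2634, 0.0505]
tool_rot: [0.066, 0.998, 0.001, -0.002]
ft_force: [-5.5, 1.0, 7.7]
grip_width: 0.0136
grip_force: 25.0
```

Request:
{"op": "move_arm", "data": {
  "commands": [
    {"hand":1,"travel":[-0.1,0,0],"twist":[0,0,0]},
    {"hand":1,"travel":[-0.1,0,0],"twist":[0,0,0]},
    {"hand":1,"travel":[-0.1,0,0],"twist":[0,0,0]}
  ]
}}

```text
time: 18.68
position: [0.4754, -0.2637, 0.0505]
tool_rot: [0.066, 0.998, 0.001, -0.002]
ft_force: [-6.6, 1.5, 8.4]
grip_width: 0.0138
grip_force: 25.0
```

Request:
{"op": "move_arm", "data": {
  "commands": [
    {"hand":1,"travel":[-0.1,0,0],"twist":[0,0,0]},
    {"hand":1,"travel":[-0.1,0,0],"twist":[0,0,0]},
    {"hand":1,"travel":[-0.1,0,0],"twist":[0,0,0]}
  ]
}}

```text
time: 18.93
position: [0.4783, -0.264, 0.0505]
tool_rot: [0.066, 0.998, 0.001, -0.002]
ft_force: [-5.9, 0.9, 8.2]
grip_width: 0.0141
grip_force: 25.0
```

Request:
{"op": "move_arm", "data": {
  "commands": [
    {"hand":1,"travel":[-0.1,0,0],"twist":[0,0,0]},
    {"hand":1,"travel":[-0.1,0,0],"twist":[0,0,0]},
    {"hand":1,"travel":[-0.1,0,0],"twist":[0,0,0]}
  ]
}}

```text
time: 19.18
position: [0.4813, -0.2644, 0.0505]
tool_rot: [0.066, 0.998, 0.001, -0.002]
ft_force: [-6.6, 0.9, 9.1]
grip_width: 0.0136
grip_force: 25.0
```

```bash
python3 st.py
```

```text
t 19.18 p [ 0.4813 -0.2644  0.0505] yaw -7.56 tilt [-0.22  0.13] F [-6.6  0.9  9.1] tool [ 6.7  0.1 -9. ] gw 0.0136 gf 25.0
roller frame [-0.0487  0.0001]
```

Request:
{"op": "move_arm", "data": {
  "commands": [
    {"hand":1,"travel":[-0.1,0,-0.05],"twist":[0,0,0]},
    {"hand":1,"travel":[-0.1,0,-0.02],"twist":[0,0,0]},
    {"hand":1,"travel":[-0.1,0,0],"twist":[0,0,0]}
  ]
}}

```text
time: 19.43
position: [0.4867, -0.2661, 0.0507]
tool_rot: [0.066, 0.998, -0.0, 0.001]
ft_force: [0.1, 0.4, -1.0]
grip_width: 0.0135
grip_force: 25.0
```

Request:
{"op": "move_arm", "data": {
  "commands": [
    {"hand":1,"travel":[-0.1,0,0],"twist":[0,0,0]},
    {"hand":1,"travel":[-0.1,0,0],"twist":[0,0,0]},
    {"hand":1,"travel":[-0.1,0,0],"twist":[0,0,0]}
  ]
}}

```text
time: 19.68
position: [0.4892, -0.2663, 0.0506]
tool_rot: [0.066, 0.998, 0.0, 0.0]
ft_force: [0.1, 0.1, -1.8]
grip_width: 0.014
grip_force: 25.0
```

```bash
python3 st.py
```

```text
t 19.68 p [ 0.4892 -0.2663  0.0506] yaw -7.6 tilt [0. 0.] F [ 0.1  0.1 -1.8] tool [-0.1  0.1  1.8] gw 0.014 gf 25.0
roller frame [-0.0406 -0.0006]
```

Tip is about 8 mm past the jaw with no resistance, so I continue to the shoulder.

Request:
{"op": "move_arm", "data": {
  "commands": [
    {"hand":1,"travel":[-0.1,0,0.02],"twist":[0,0,0]},
    {"hand":1,"travel":[-0.2,0,0],"twist":[0,0,0]},
    {"hand":1,"travel":[-0.2,0,0],"twist":[0,0,0]},
    {"hand":1,"travel":[-0.2,0,0],"twist":[0,0,0]}
  ]
}}

```text
time: 20.02
position: [0.4963, -0.2673, 0.0507]
tool_rot: [0.066, 0.998, -0.0, 0.0]
ft_force: [0.3, -0.1, -1.7]
grip_width: 0.0135
grip_force: 25.0
```

Request:
{"op": "move_arm", "data": {
  "commands": [
    {"hand":1,"travel":[-0.2,0,0],"twist":[0,0,0]},
    {"hand":1,"travel":[-0.1,0,0],"twist":[0,0,0]},
    {"hand":1,"travel":[-0.1,0,0],"twist":[0,0,0]}
  ]
}}

```text
time: 20.27
position: [0.5001, -0.2677, 0.0506]
tool_rot: [0.066, 0.998, -0.0, 0.0]
ft_force: [-0.6, 0.4, -0.8]
grip_width: 0.0134
grip_force: 25.0
```

Request:
{"op": "move_arm", "data": {
  "commands": [
    {"hand":1,"travel":[-0.1,0,0],"twist":[0,0,0]},
    {"hand":1,"travel":[-0.1,0,0],"twist":[0,0,0]}
  ]
}}

```text
time: 20.43
position: [0.5019, -0.2679, 0.0506]
tool_rot: [0.066, 0.998, 0.0, -0.0]
ft_force: [-0.6, 0.4, -0.7]
grip_width: 0.0137
grip_force: 25.0
```

```bash
python3 st.py
```

```text
t 20.43 p [ 0.5019 -0.2679  0.0506] yaw -7.6 tilt [-0.  0.] F [-0.6  0.4 -0.7] tool [0.6 0.3 0.7] gw 0.0137 gf 25.0
roller frame [-0.0278 -0.0006]
```

Request:
{"op": "move_arm", "data": {
  "commands": [
    {"hand":1,"travel":[-0.1,0,0.02],"twist":[0,0,0]},
    {"hand":1,"travel":[-0.1,0,0],"twist":[0,0,0]}
  ]
}}

```text
time: 20.6
position: [0.5034, -0.2681, 0.0506]
tool_rot: [0.066, 0.998, 0.0, -0.001]
ft_force: [-1.3, -0.1, 1.2]
grip_width: 0.0137
grip_force: 25.0
```

Request:
{"op": "move_arm", "data": {
  "commands": [
    {"hand":1,"travel":[-0.1,0,0],"twist":[0,0,0]},
    {"hand":1,"travel":[-0.1,0,0],"twist":[0,0,0]}
  ]
}}

```text
time: 20.77
position: [0.5036, -0.268, 0.0505]
tool_rot: [0.066, 0.998, 0.001, -0.002]
ft_force: [-8.1, -1.7, 4.2]
grip_width: 0.0136
grip_force: 25.0
```

Request:
{"op": "move_arm", "data": {
  "commands": [
    {"hand":1,"travel":[-0.1,0,0],"twist":[0,0,0]}
  ]
}}

```text
time: 20.85
position: [0.5037, -0.2679, 0.0505]
tool_rot: [0.066, 0.998, 0.001, -0.003]
ft_force: [-10.4, -2.4, 5.4]
grip_width: 0.0138
grip_force: 25.0
```

```bash
python3 st.py
```

```text
t 20.85 p [ 0.5037 -0.2679  0.0505] yaw -7.52 tilt [-0.39  0.13] F [-10.4  -2.4   5.4] tool [10.  -3.7 -5.4] gw 0.0138 gf 25.0
roller frame [-0.026  -0.0004]
```

Shoulder contact at -26 mm, so leaf_2 goes in too. I'll withdraw it and put it back on its bench spot.

Request:
{"op": "move_arm", "data": {
  "commands": [
    {"hand":1,"travel":[0.5,0,-0.04],"twist":[0,0,0]},
    {"hand":1,"travel":[1,0,0],"twist":[0,0,0]},
    {"hand":1,"travel":[1,0,0],"twist":[0,0,0]},
    {"hand":1,"travel":[1,0,0],"twist":[0,0,0]},
    {"hand":1,"travel":[1,0,0],"twist":[0,0,0]}
  ]
}}

```text
time: 21.27
position: [0.461, -0.2622, 0.0508]
tool_rot: [0.066, 0.998, 0.0, -0.0]
ft_force: [-0.3, -0.0, -1.3]
grip_width: 0.0136
grip_force: 25.0
```

Request:
{"op": "move_arm", "data": {
  "commands": [
    {"hand":1,"travel":[0,0,-1],"twist":[0,0,0]},
    {"hand":1,"travel":[0,0,-3],"twist":[0,0,0]},
    {"hand":1,"travel":[0,0,-3],"twist":[0,0,0]},
    {"hand":1,"travel":[0,0,-2],"twist":[0,0,0]},
    {"hand":1,"travel":[0,3.5,0],"twist":[0,0,0]}
  ]
}}

```text
time: 21.68
position: [0.4714, -0.2358, 0.1463]
tool_rot: [0.069, 0.998, -0.006, 0.007]
ft_force: [2.3, -1.7, -0.4]
grip_width: 0.014
grip_force: 25.0
```

Request:
{"op": "move_arm", "data": {
  "commands": [
    {"hand":1,"travel":[0,3.5,0],"twist":[0,0,0]},
    {"hand":1,"travel":[0,3.5,0],"twist":[0,0,0]},
    {"hand":1,"travel":[0,3.5,0],"twist":[0,0,0]},
    {"hand":1,"travel":[-1.8,3.3,0],"twist":[0,0,0]},
    {"hand":1,"travel":[-1.8,3.3,0],"twist":[0,0,0]}
  ]
}}

```text
time: 22.1
position: [0.5247, -0.0614, 0.1417]
tool_rot: [0.067, 0.998, 0.0, -0.0]
ft_force: [0.0, -1.1, -0.9]
grip_width: 0.0137
grip_force: 25.0
```

Request:
{"op": "move_arm", "data": {
  "commands": [
    {"hand":1,"travel":[-1.8,2.7,0],"twist":[0,0,0]},
    {"hand":1,"travel":[0,0,3],"twist":[0,0,0]},
    {"hand":1,"travel":[0,0,2.5],"twist":[0,0,0]},
    {"hand":1,"travel":[0,0,0],"twist":[0,0,0]},
    {"hand":1,"travel":[0,0,0],"twist":[0,0,0]}
  ]
}}

```text
time: 22.52
position: [0.5456, -0.0384, 0.0854]
tool_rot: [0.066, 0.998, 0.0, -0.001]
ft_force: [0.6, 0.3, -0.3]
grip_width: 0.0139
grip_force: 25.0
```

```bash
python3 st.py .5455 -.0375 .0424
```

```text
t 22.52 p [ 0.5456 -0.0384  0.0854] yaw -7.59 tilt [-0.16  0.05] F [ 0.6  0.3 -0.3] tool [-0.6  0.4  0.3] gw 0.0139 gf 25.0
roller frame [-0.0148  0.2327]
tool delta cm to target [0.01 0.09 4.3 ]
```

Request:
{"op": "move_arm", "data": {
  "commands": [
    {"hand":1,"travel":[0,0.05,2.5],"twist":[0,0,0]},
    {"hand":1,"travel":[0,0,1.0],"twist":[0,0,0]},
    {"hand":1,"travel":[0,0,0.5],"twist":[0,0,0]},
    {"hand":1,"travel":[0,0,0.2],"twist":[0,0,0]},
    {"hand":1,"travel":[0,0,0.0],"twist":[0,0,0]}
  ]
}}

```text
time: 22.93
position: [0.5468, -0.0387, 0.0444]
tool_rot: [0.067, 0.998, -0.0, 0.0]
ft_force: [-1.1, -0.8, -1.1]
grip_width: 0.0137
grip_force: 25.0
```

Request:
{"op": "move_arm", "data": {
  "commands": [
    {"hand":1,"travel":[0,0,0.08],"twist":[0,0,0]},
    {"hand":1,"travel":[0,0,0],"twist":[0,0,0]}
  ]
}}

```text
time: 23.1
position: [0.5472, -0.0386, 0.0439]
tool_rot: [0.066, 0.998, -0.0, 0.001]
ft_force: [0.9, 0.5, -1.1]
grip_width: 0.0137
grip_force: 25.0
```

Request:
{"op": "move_arm", "data": {
  "commands": [
    {"hand":1,"travel":[0,0,0.1],"twist":[0,0,0]},
    {"hand":1,"travel":[0,0,0],"twist":[0,0,0]}
  ]
}}

```text
time: 23.27
position: [0.5469, -0.0385, 0.0425]
tool_rot: [0.066, 0.998, -0.0, 0.001]
ft_force: [0.2, 0.2, 0.7]
grip_width: 0.0137
grip_force: 25.0
```

Request:
{"op": "move_arm", "data": {
  "commands": [
    {"hand":1,"travel":[0,0,0.06],"twist":[0,0,0]},
    {"hand":1,"travel":[0,0,0],"twist":[0,0,0]}
  ]
}}

```text
time: 23.43
position: [0.547, -0.0385, 0.0424]
tool_rot: [0.066, 0.998, -0.0, 0.001]
ft_force: [-0.4, -0.4, 5.4]
grip_width: 0.0137
grip_force: 25.0
```

```bash
python3 st.py .535 .0816 .1424
```

```text
t 23.43 p [ 0.547  -0.0385  0.0424] yaw -7.59 tilt [ 0.06 -0.02] F [-0.4 -0.4  5.4] tool [ 0.4 -0.4 -5.4] gw 0.0137 gf 25.0
roller frame [-0.0134  0.2328]
tool delta cm to target [  2.76  11.74 -10.  ]
```

Request:
{"op": "move_arm", "data": {
  "commands": [
    {"hand":5,"travel":[0,0,0],"twist":[0,0,0]},
    {"hand":5,"travel":[0,0,0],"twist":[0,0,0]},
    {"hand":5,"travel":[0,0,0],"twist":[0,0,0]},
    {"hand":5,"travel":[0,0,0],"twist":[0,0,0]},
    {"hand":5,"travel":[0,0,-1.5],"twist":[0,0,0]}
  ]
}}

```text
time: 23.85
position: [0.5448, -0.0379, 0.0545]
tool_rot: [0.066, 0.998, 0.001, -0.003]
ft_force: [0.2, 0.8, 0.8]
grip_width: 0.039
grip_force: 0.0
```

Request:
{"op": "move_arm", "data": {
  "commands": [
    {"hand":5,"travel":[0,0,-3.5],"twist":[0,0,0]},
    {"hand":5,"travel":[0,0,-3.0],"twist":[0,0,0]},
    {"hand":5,"travel":[0.68,2.97,0],"twist":[0,0,0]},
    {"hand":5,"travel":[0.68,2.97,0],"twist":[0,0,0]},
    {"hand":5,"travel":[0.68,2.97,0],"twist":[0,0,0]}
  ]
}}

```text
time: 24.27
position: [0.5384, 0.0531, 0.1222]
tool_rot: [0.067, 0.998, 0.0, 0.001]
ft_force: [0.6, -0.1, -0.5]
grip_width: 0.0494
grip_force: 0.0
```

Request:
{"op": "move_arm", "data": {
  "commands": [
    {"hand":5,"travel":[0.68,2.97,0],"twist":[0,0,0]},
    {"hand":5,"travel":[0,0,0],"twist":[0,0,0]},
    {"hand":5,"travel":[0,0,0],"twist":[0,0,0]},
    {"hand":5,"travel":[0,0,0],"twist":[0,0,0]}
  ]
}}

```text
time: 24.6
position: [0.5355, 0.0829, 0.1214]
tool_rot: [0.066, 0.998, -0.0, 0.0]
ft_force: [-0.6, -0.4, 0.1]
grip_width: 0.0499
grip_force: 0.0
```

```bash
python3 st.py .5353 .0828 .0405; python3 - <<'E'
from seg import *
c=grab('wrist'); save(c,'w6')
c['frame'];hsv=cv2.cvtColor(c['frame'],cv2.COLOR_RGB2HSV); m=cv2.inRange(hsv,(100,100,40),(128,255,255))
n,l,st,ce=cv2.connectedComponentsWithStats(m[:420]); print([(st[i].tolist(),w(c,[(st[i,0],st[i,1]),(st[i,0]+st[i,2],st[i,1])],.054).round(4).tolist()) for i in range(1,n) if st[i,4]>150])
E
```

```text
t 24.6 p [0.5355 0.0829 0.1214] yaw -7.56 tilt [ 0.01 -0.02] F [-0.6 -0.4  0.1] tool [ 0.6 -0.4 -0.1] gw 0.0499 gf 0.0
roller frame [-0.0409  0.3515]
tool delta cm to target [ 0.02 -0.01  8.09]
[([312, 215, 21, 79, 1550], [[0.5057, 0.08, 0.054], [0.5075, 0.0936, 0.054]])]
```

Request:
{"op": "move_arm", "data": {
  "commands": [
    {"hand":4,"travel":[0,0,3.5],"twist":[0,0,0]},
    {"hand":4,"travel":[0,0,3.0],"twist":[0,0,0]},
    {"hand":4,"travel":[0,0,1.4],"twist":[0,0,0]},
    {"hand":4,"travel":[0,0,0],"twist":[0,0,0]},
    {"hand":4,"travel":[0,0,0],"twist":[0,0,0]}
  ]
}}

```text
time: 25.07
position: [0.5352, 0.0818, 0.0418]
tool_rot: [0.067, 0.998, -0.0, -0.001]
ft_force: [0.5, 0.6, -0.1]
grip_width: 0.0401
grip_force: 0.0
```

Request:
{"op": "move_arm", "data": {
  "commands": [
    {"hand":1,"travel":[0,0,0],"twist":[0,0,0]},
    {"hand":1,"travel":[0,0,0],"twist":[0,0,0]},
    {"hand":1,"travel":[0,0,0],"twist":[0,0,0]},
    {"hand":1,"travel":[0,0,0],"twist":[0,0,0]},
    {"hand":1,"travel":[0,0,0],"twist":[0,0,0]}
  ]
}}

```text
time: 25.48
position: [0.5358, 0.083, 0.0433]
tool_rot: [0.066, 0.998, -0.0, 0.001]
ft_force: [-0.1, -2.3, -0.0]
grip_width: 0.015
grip_force: 0.5
```

Request:
{"op": "move_arm", "data": {
  "commands": [
    {"hand":1,"travel":[0,0,0],"twist":[0,0,0]},
    {"hand":1,"travel":[0,0,0],"twist":[0,0,0]}
  ]
}}

```text
time: 25.65
position: [0.5357, 0.083, 0.0431]
tool_rot: [0.066, 0.998, -0.0, 0.001]
ft_force: [0.1, -0.7, 5.3]
grip_width: 0.0139
grip_force: 25.0
```

```bash
python3 st.py .4601 -.2617 .0508
```

```text
t 25.65 p [0.5357 0.083  0.0431] yaw -7.59 tilt [ 0.07 -0.01] F [ 0.1 -0.7  5.3] tool [-0.2 -0.7 -5.3] gw 0.0139 gf 25.0
roller frame [-0.0406  0.3517]
tool delta cm to target [  2.95 -35.17  -0.77]
```

Request:
{"op": "move_arm", "data": {
  "commands": [
    {"hand":1,"travel":[0,0,-3.0],"twist":[0,0,0]},
    {"hand":1,"travel":[0,0,-3.5],"twist":[0,0,0]},
    {"hand":1,"travel":[0,0,-3.5],"twist":[0,0,0]},
    {"hand":1,"travel":[0.3,-3.52,0],"twist":[0,0,0]},
    {"hand":1,"travel":[0.3,-3.52,0],"twist":[0,0,0]}
  ]
}}

```text
time: 26.07
position: [0.5218, 0.0146, 0.1448]
tool_rot: [0.064, 0.998, -0.0, 0.003]
ft_force: [0.6, -0.5, -0.6]
grip_width: 0.014
grip_force: 25.0
```

Request:
{"op": "move_arm", "data": {
  "commands": [
    {"hand":1,"travel":[0.3,-3.52,0],"twist":[0,0,0]},
    {"hand":1,"travel":[0.3,-3.52,0],"twist":[0,0,0]},
    {"hand":1,"travel":[0.3,-3.52,0],"twist":[0,0,0]},
    {"hand":1,"travel":[0.3,-3.52,0],"twist":[0,0,0]},
    {"hand":1,"travel":[0.3,-3.52,0],"twist":[0,0,0]}
  ]
}}

```text
time: 26.48
position: [0.4811, -0.1597, 0.1423]
tool_rot: [0.066, 0.998, 0.0, -0.0]
ft_force: [0.6, 0.7, -0.9]
grip_width: 0.0135
grip_force: 25.0
```

Request:
{"op": "move_arm", "data": {
  "commands": [
    {"hand":1,"travel":[0.3,-3.52,0],"twist":[0,0,0]},
    {"hand":1,"travel":[0.3,-3.52,0],"twist":[0,0,0]},
    {"hand":1,"travel":[0.3,-3.52,0],"twist":[0,0,0]},
    {"hand":1,"travel":[0,0,0],"twist":[0,0,0]},
    {"hand":1,"travel":[0,0,0],"twist":[0,0,0]}
  ]
}}

```text
time: 26.9
position: [0.4586, -0.2638, 0.1422]
tool_rot: [0.068, 0.998, 0.0, 0.0]
ft_force: [-0.5, 0.2, -0.9]
grip_width: 0.014
grip_force: 25.0
```

```bash
python3 st.py .4601 -.2617 .0511
```

```text
t 26.9 p [ 0.4586 -0.2638  0.1422] yaw -7.83 tilt [0.01 0.01] F [-0.5  0.2 -0.9] tool [0.5 0.1 0.9] gw 0.014 gf 25.0
roller frame [-0.0713 -0.0022]
tool delta cm to target [-0.12  0.22  9.11]
```

Request:
{"op": "move_arm", "data": {
  "commands": [
    {"hand":1,"travel":[0,0.2,3],"twist":[0,0,-0.2]},
    {"hand":1,"travel":[0,0,3],"twist":[0,0,0]},
    {"hand":1,"travel":[0,0,1.5],"twist":[0,0,0]},
    {"hand":1,"travel":[0,0,0.7],"twist":[0,0,0]},
    {"hand":1,"travel":[0,0,0],"twist":[0,0,0]}
  ]
}}

```text
time: 27.32
position: [0.4585, -0.2577, 0.0589]
tool_rot: [0.064, 0.998, 0.002, -0.002]
ft_force: [-0.5, -0.5, -0.5]
grip_width: 0.0139
grip_force: 25.0
```

Request:
{"op": "move_arm", "data": {
  "commands": [
    {"hand":1,"travel":[0,0,0.3],"twist":[0,0,0]},
    {"hand":1,"travel":[0,0,0],"twist":[0,0,0]},
    {"hand":1,"travel":[0,0,0],"twist":[0,0,0]}
  ]
}}

```text
time: 27.57
position: [0.46, -0.26, 0.0584]
tool_rot: [0.064, 0.998, -0.001, 0.001]
ft_force: [-0.3, 0.0, -1.0]
grip_width: 0.0137
grip_force: 25.0
```

```bash
python3 st.py .4601 -.2617 .0511
```

```text
t 27.57 p [ 0.46   -0.26    0.0584] yaw -7.37 tilt [ 0.08 -0.07] F [-0.3  0.  -1. ] tool [ 0.3 -0.   1. ] gw 0.0137 gf 25.0
roller frame [-0.0704  0.0017]
tool delta cm to target [-0.03 -0.16  0.73]
```

Request:
{"op": "move_arm", "data": {
  "commands": [
    {"hand":1,"travel":[0,-0.1,0.35],"twist":[0,0,0.2]},
    {"hand":1,"travel":[0,0,0.2],"twist":[0,0,0]},
    {"hand":1,"travel":[0,0,0.1],"twist":[0,0,0]},
    {"hand":1,"travel":[0,0,0],"twist":[0,0,0]}
  ]
}}

```text
time: 27.9
position: [0.4593, -0.2611, 0.0512]
tool_rot: [0.066, 0.998, -0.0, 0.0]
ft_force: [-0.9, -0.1, 0.9]
grip_width: 0.0138
grip_force: 25.0
```

```bash
python3 st.py .4601 -.2617 .0511
```

```text
t 27.9 p [ 0.4593 -0.2611  0.0512] yaw -7.61 tilt [ 0.02 -0.02] F [-0.9 -0.1  0.9] tool [ 0.9 -0.2 -0.9] gw 0.0138 gf 25.0
roller frame [-0.0709  0.0005]
tool delta cm to target [-0.09 -0.05  0.01]
```

Touching the bed lightly. Slide, slowing before the jaw, which I expect at TCP x ≈ -50.6 mm.

Request:
{"op": "move_arm", "data": {
  "commands": [
    {"hand":1,"travel":[-0.3,0,-0.01],"twist":[0,0,0]},
    {"hand":1,"travel":[-0.4,0,0],"twist":[0,0,0]},
    {"hand":1,"travel":[-0.4,0,0],"twist":[0,0,0]},
    {"hand":1,"travel":[-0.3,0,0],"twist":[0,0,0]},
    {"hand":1,"travel":[-0.1,0,0],"twist":[0,0,0]}
  ]
}}

```text
time: 28.32
position: [0.4745, -0.2631, 0.0512]
tool_rot: [0.066, 0.998, -0.0, -0.0]
ft_force: [-2.9, -0.6, 4.8]
grip_width: 0.0139
grip_force: 25.0
```

Request:
{"op": "move_arm", "data": {
  "commands": [
    {"hand":1,"travel":[-0.1,0,0],"twist":[0,0,0]},
    {"hand":1,"travel":[-0.1,0,0],"twist":[0,0,0]}
  ]
}}

```text
time: 28.48
position: [0.4755, -0.263, 0.0512]
tool_rot: [0.066, 0.998, 0.0, -0.001]
ft_force: [-4.1, 0.0, 4.7]
grip_width: 0.0141
grip_force: 25.0
```

Request:
{"op": "move_arm", "data": {
  "commands": [
    {"hand":1,"travel":[-0.1,0,0],"twist":[0,0,0]},
    {"hand":1,"travel":[-0.1,0,0],"twist":[0,0,0]}
  ]
}}

```text
time: 28.65
position: [0.4773, -0.2631, 0.0512]
tool_rot: [0.066, 0.998, 0.0, -0.001]
ft_force: [-4.2, 0.6, 5.1]
grip_width: 0.0136
grip_force: 25.0
```

```bash
python3 st.py
```

```text
t 28.65 p [ 0.4773 -0.2631  0.0512] yaw -7.59 tilt [-0.09  0.05] F [-4.2  0.6  5.1] tool [ 4.3  0.1 -5.1] gw 0.0136 gf 25.0
roller frame [-0.0528  0.001 ]
```

Request:
{"op": "move_arm", "data": {
  "commands": [
    {"hand":1,"travel":[-0.1,0,-0.01],"twist":[0,0,0]},
    {"hand":1,"travel":[-0.1,0,0],"twist":[0,0,0]}
  ]
}}

```text
time: 28.82
position: [0.4781, -0.263, 0.0512]
tool_rot: [0.066, 0.998, 0.001, -0.002]
ft_force: [-9.0, 0.6, 8.5]
grip_width: 0.0138
grip_force: 25.0
```

Request:
{"op": "move_arm", "data": {
  "commands": [
    {"hand":1,"travel":[-0.1,0,0],"twist":[0,0,0]},
    {"hand":1,"travel":[-0.1,0,0],"twist":[0,0,0]}
  ]
}}

```text
time: 28.98
position: [0.4783, -0.2629, 0.0513]
tool_rot: [0.065, 0.998, 0.001, -0.004]
ft_force: [-13.0, -2.1, 11.2]
grip_width: 0.0142
grip_force: 25.0
```

Request:
{"op": "move_arm", "data": {
  "commands": [
    {"hand":1,"travel":[-0.1,0,0],"twist":[0,0,0]}
  ]
}}

```text
time: 29.07
position: [0.4784, -0.2628, 0.0513]
tool_rot: [0.065, 0.998, 0.002, -0.005]
ft_force: [-15.6, -2.6, 12.0]
grip_width: 0.014
grip_force: 25.0
```

```bash
python3 st.py
```

```text
t 29.07 p [ 0.4784 -0.2628  0.0513] yaw -7.5 tilt [-0.56  0.22] F [-15.6  -2.6  12. ] tool [ 15.3  -4.6 -11.8] gw 0.014 gf 25.0
roller frame [-0.0518  0.0013]
```

It stopped at x = -51.8 mm, which is the jaw and not the shoulder. Now I press firmly, a little at a time.

Request:
{"op": "move_arm", "data": {
  "commands": [
    {"hand":1,"travel":[-0.1,0,-0.03],"twist":[0,0,0]},
    {"hand":1,"travel":[0,0,0],"twist":[0,0,0]}
  ]
}}

```text
time: 29.23
position: [0.4785, -0.2628, 0.0514]
tool_rot: [0.065, 0.998, 0.002, -0.006]
ft_force: [-16.2, -3.4, 11.0]
grip_width: 0.0139
grip_force: 25.0
```

Request:
{"op": "move_arm", "data": {
  "commands": [
    {"hand":1,"travel":[-0.1,0,0],"twist":[0,0,0]},
    {"hand":1,"travel":[0,0,0],"twist":[0,0,0]}
  ]
}}

```text
time: 29.4
position: [0.4786, -0.2627, 0.0513]
tool_rot: [0.065, 0.998, 0.002, -0.007]
ft_force: [-16.8, -2.9, 12.3]
grip_width: 0.0137
grip_force: 25.0
```

```bash
python3 st.py
```

```text
t 29.4 p [ 0.4786 -0.2627  0.0513] yaw -7.5 tilt [-0.76  0.31] F [-16.8  -2.9  12.3] tool [ 16.5  -5.  -12.1] gw 0.0137 gf 25.0
roller frame [-0.0516  0.0015]
```

Request:
{"op": "move_arm", "data": {
  "commands": [
    {"hand":1,"travel":[0,0,-0.05],"twist":[0,0,0]},
    {"hand":1,"travel":[-0.1,0,0],"twist":[0,0,0]}
  ],
  "force": 50
}}

```text
time: 29.57
position: [0.4788, -0.2626, 0.0515]
tool_rot: [0.065, 0.998, 0.003, -0.008]
ft_force: [-21.4, -4.4, 13.2]
grip_width: 0.0135
grip_force: 50.0
```

Request:
{"op": "move_arm", "data": {
  "commands": [
    {"hand":1,"travel":[-0.1,0,0],"twist":[0,0,0]},
    {"hand":1,"travel":[0,0,0],"twist":[0,0,0]}
  ]
}}

```text
time: 29.73
position: [0.4789, -0.2626, 0.0516]
tool_rot: [0.065, 0.998, 0.003, -0.009]
ft_force: [-21.2, -4.4, 13.8]
grip_width: 0.0137
grip_force: 50.0
```

```bash
python3 st.py
```

```text
t 29.73 p [ 0.4789 -0.2626  0.0516] yaw -7.47 tilt [-0.96  0.38] F [-21.2  -4.4  13.8] tool [ 20.7  -7.  -13.4] gw 0.0137 gf 50.0
roller frame [-0.0513  0.0016]
```

21 N horizontally, under the 25 N limit. Hold briefly, then back off.

Request:
{"op": "move_arm", "data": {
  "commands": [
    {"hand":1,"travel":[0,0,0],"twist":[0,0,0]},
    {"hand":1,"travel":[0,0,0],"twist":[0,0,0]},
    {"hand":1,"travel":[0,0,0],"twist":[0,0,0]},
    {"hand":1,"travel":[0,0,0],"twist":[0,0,0]},
    {"hand":1,"travel":[0,0,0],"twist":[0,0,0]}
  ]
}}

```text
time: 30.15
position: [0.4788, -0.2626, 0.0516]
tool_rot: [0.065, 0.998, 0.003, -0.009]
ft_force: [-21.3, -3.8, 12.9]
grip_width: 0.0138
grip_force: 50.0
```

Request:
{"op": "move_arm", "data": {
  "commands": [
    {"hand":1,"travel":[0.5,0,0],"twist":[0,0,0]},
    {"hand":1,"travel":[0.5,0,0],"twist":[0,0,0]},
    {"hand":1,"travel":[0.5,0,0],"twist":[0,0,0]},
    {"hand":1,"travel":[0.8,0,0],"twist":[0,0,0]},
    {"hand":1,"travel":[0,0,0],"twist":[0,0,0]}
  ]
}}

```text
time: 30.57
position: [0.4629, -0.2609, 0.0516]
tool_rot: [0.066, 0.998, 0.001, -0.001]
ft_force: [-0.7, 0.4, -1.3]
grip_width: 0.014
grip_force: 50.0
```

```bash
python3 st.py
```

```text
t 30.57 p [ 0.4629 -0.2609  0.0516] yaw -7.61 tilt [-0.08  0.08] F [-0.7  0.4 -1.3] tool [0.7 0.3 1.3] gw 0.014 gf 50.0
roller frame [-0.0673  0.0012]
```

The jaw press is done: 21 N for about 0.6 s. Leaf_3 (blue) is the first that will not enter. Before carrying it I'll check wrist range and drawer position.

```bash
python3 - <<'E'
from h import *
print(robot.get_obs()['q'].round(3))
c=load('top'); print('drawer front, top view',[w(c,[(248,256.5),(297.6,256.8)],z)[:,:2].round(3).tolist() for z in (.04,.06,.08)])
c=load('w2'); print('w2',[w(c,[(438,222),(605,203)],z)[:,:2].round(3).tolist() for z in (.0,.04,.06)])
E
```

```text
[-0.724  0.705  1.805  0.     0.633 -2.162]
drawer front, top view [[[0.528, 0.365], [0.524, 0.196]], [[0.525, 0.362], [0.521, 0.195]], [[0.522, 0.359], [0.519, 0.194]]]
w2 [[[0.536, 0.205], [0.541, 0.397]], [[0.524, 0.193], [0.528, 0.364]], [[0.518, 0.187], [0.522, 0.348]]]
```

Request:
{"op": "move_arm", "data": {
  "commands": [
    {"hand":1,"travel":[0.6,0,0],"twist":[0,0,0]},
    {"hand":1,"travel":[0,0,-2],"twist":[0,0,0]},
    {"hand":1,"travel":[0,0,-4],"twist":[0,0,0]},
    {"hand":1,"travel":[0,0,-4],"twist":[0,0,0]},
    {"hand":1,"travel":[0,0,0],"twist":[0,0,0]}
  ]
}}

```text
time: 30.98
position: [0.4619, -0.2638, 0.1584]
tool_rot: [0.066, 0.998, -0.004, 0.006]
ft_force: [0.3, -0.0, -0.5]
grip_width: 0.0138
grip_force: 50.0
```

The drawer front is at x ≈ 0.524 and about 45 mm high, so there is room to lay the leaf across the mat with the tongue toward -y. That keeps q6 well inside its range.

Request:
{"op": "move_arm", "data": {
  "commands": [
    {"hand":1,"travel":[0.8,3.97,0],"twist":[0,0,0]},
    {"hand":1,"travel":[0.8,3.97,0],"twist":[0,0,0]},
    {"hand":1,"travel":[0.8,3.97,0],"twist":[0,0,0]},
    {"hand":1,"travel":[0.8,3.97,0],"twist":[0,0,0]},
    {"hand":1,"travel":[0.8,3.97,0],"twist":[0,0,0]}
  ]
}}

```text
time: 31.4
position: [0.4444, -0.0572, 0.1518]
tool_rot: [0.067, 0.998, -0.0, 0.0]
ft_force: [0.6, 0.8, -0.3]
grip_width: 0.0138
grip_force: 50.0
```

Request:
{"op": "move_arm", "data": {
  "commands": [
    {"hand":1,"travel":[0.8,3.97,0],"twist":[0,0,0]},
    {"hand":1,"travel":[0.8,3.97,0],"twist":[0,0,0]},
    {"hand":1,"travel":[0.8,3.97,0],"twist":[0,0,0]},
    {"hand":1,"travel":[0.8,3.97,0],"twist":[0,0,0]},
    {"hand":1,"travel":[0.8,3.97,0],"twist":[0,0,0]}
  ]
}}

```text
time: 31.82
position: [0.431, 0.1453, 0.1518]
tool_rot: [0.066, 0.998, 0.0, 0.0]
ft_force: [1.1, -0.6, -0.4]
grip_width: 0.0132
grip_force: 50.0
```

Request:
{"op": "move_arm", "data": {
  "commands": [
    {"hand":1,"travel":[0.8,3.97,0],"twist":[0,0,0]},
    {"hand":1,"travel":[0.8,3.97,0],"twist":[0,0,0]},
    {"hand":1,"travel":[0.8,3.97,0],"twist":[0,0,0]},
    {"hand":1,"travel":[0.8,3.97,0],"twist":[0,0,0]},
    {"hand":1,"travel":[0.8,3.97,0],"twist":[0,0,0]}
  ]
}}

```text
time: 32.23
position: [0.4173, 0.3476, 0.1517]
tool_rot: [0.066, 0.998, 0.0, 0.0]
ft_force: [0.3, -0.1, -0.1]
grip_width: 0.0136
grip_force: 50.0
```

Request:
{"op": "move_arm", "data": {
  "commands": [
    {"hand":1,"travel":[0,0,0],"twist":[0,0,7]},
    {"hand":1,"travel":[0,0,0],"twist":[0,0,7]},
    {"hand":1,"travel":[0,0,0],"twist":[0,0,7]},
    {"hand":1,"travel":[0,0,0],"twist":[0,0,7]},
    {"hand":1,"travel":[0,0,0],"twist":[0,0,7]}
  ]
}}

```text
time: 32.65
position: [0.4177, 0.3457, 0.1515]
tool_rot: [0.366, 0.931, 0.0, -0.0]
ft_force: [0.4, -0.4, -0.9]
grip_width: 0.0137
grip_force: 50.0
```

Request:
{"op": "move_arm", "data": {
  "commands": [
    {"hand":1,"travel":[0,0,0],"twist":[0,0,7]},
    {"hand":1,"travel":[0,0,0],"twist":[0,0,7]},
    {"hand":1,"travel":[0,0,0],"twist":[0,0,7]},
    {"hand":1,"travel":[0,0,0],"twist":[0,0,7]},
    {"hand":1,"travel":[0,0,0],"twist":[0,0,7]}
  ]
}}

```text
time: 33.07
position: [0.4179, 0.3454, 0.1515]
tool_rot: [0.629, 0.778, 0.0, -0.0]
ft_force: [-0.2, -0.3, -0.4]
grip_width: 0.0134
grip_force: 50.0
```

Request:
{"op": "move_arm", "data": {
  "commands": [
    {"hand":1,"travel":[0,0,0],"twist":[0,0,7]},
    {"hand":1,"travel":[0,0,0],"twist":[0,0,7]},
    {"hand":1,"travel":[0,0,0],"twist":[0,0,2.4]},
    {"hand":1,"travel":[0,0,0],"twist":[0,0,0]},
    {"hand":1,"travel":[0,0,0],"twist":[0,0,0]}
  ]
}}

```text
time: 33.48
position: [0.4179, 0.3453, 0.1516]
tool_rot: [0.731, 0.683, -0.0, -0.0]
ft_force: [-0.3, 1.2, -1.0]
grip_width: 0.0133
grip_force: 50.0
```

```bash
python3 st.py .421 .3425 .0465; python3 -c "
from h import *
c=grab('wrist');save(c,'w7')"
```

```text
t 33.48 p [0.4179 0.3453 0.1516] yaw -93.91 tilt [-0.01  0.  ] F [-0.3  1.2 -1. ] tool [ 1.2 -0.4  1. ] gw 0.0133 gf 50.0
roller frame [-0.1922  0.5962]
tool delta cm to target [-0.26  0.33 10.51]
```

View pics/w7.png

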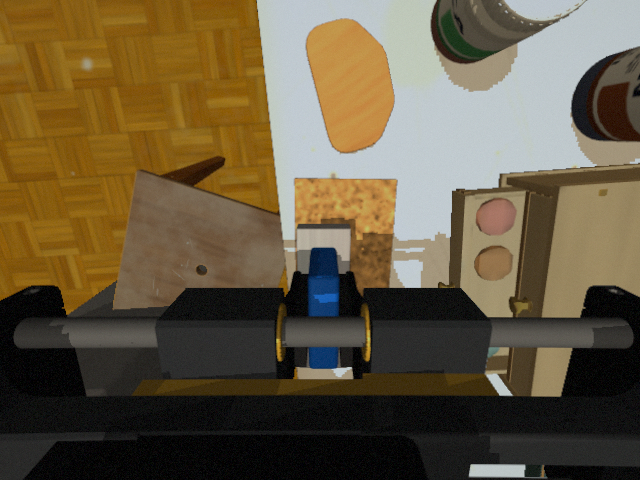

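The picture shows the blue leaf over the mat, which spans columns 295–397. The drawer starts at column 450, clear of it. Now I'll lower the leaf.

Request:
{"op": "move_arm", "data": {
  "commands": [
    {"hand":1,"travel":[-0.26,0.5,3],"twist":[0,0,0]},
    {"hand":1,"travel":[0,0,3.5],"twist":[0,0,0]},
    {"hand":1,"travel":[0,0,2.5],"twist":[0,0,0]},
    {"hand":1,"travel":[0,0,0.7],"twist":[0,0,0]},
    {"hand":1,"travel":[0,0,0],"twist":[0,0,0]}
  ]
}}

```text
time: 33.95
position: [0.4215, 0.3417, 0.053]
tool_rot: [0.731, 0.682, -0.002, -0.001]
ft_force: [0.2, -0.4, -1.3]
grip_width: 0.014
grip_force: 50.0
```

Request:
{"op": "move_arm", "data": {
  "commands": [
    {"hand":1,"travel":[0,0,0.3],"twist":[0,0,0]},
    {"hand":1,"travel":[0,0,0],"twist":[0,0,0]},
    {"hand":1,"travel":[0,0,0],"twist":[0,0,0]}
  ]
}}

```text
time: 34.2
position: [0.4238, 0.343, 0.0533]
tool_rot: [0.731, 0.682, 0.001, 0.0]
ft_force: [-0.3, -0.5, -0.6]
grip_width: 0.0139
grip_force: 50.0
```

```bash
python3 st.py .423 .3425 .0462
```

```text
t 34.2 p [0.4238 0.343  0.0533] yaw -93.99 tilt [0.15 0.08] F [-0.3 -0.5 -0.6] tool [-0.5 -0.3  0.6] gw 0.0139 gf 50.0
roller frame [-0.186   0.5946]
tool delta cm to target [-0.05 -0.08  0.71]
```

Request:
{"op": "move_arm", "data": {
  "commands": [
    {"hand":1,"travel":[0,0,0.3],"twist":[0,0,0]},
    {"hand":1,"travel":[0,0,0.2],"twist":[0,0,0]},
    {"hand":1,"travel":[0,0,0.1],"twist":[0,0,0]},
    {"hand":1,"travel":[0,0,0],"twist":[0,0,0]}
  ]
}}

```text
time: 34.53
position: [0.423, 0.3425, 0.0462]
tool_rot: [0.731, 0.682, 0.0, 0.0]
ft_force: [-0.2, -0.2, 0.7]
grip_width: 0.0132
grip_force: 50.0
```

Request:
{"op": "move_arm", "data": {
  "commands": [
    {"hand":1,"travel":[0,0,0.05],"twist":[0,0,0]},
    {"hand":1,"travel":[0,0,0],"twist":[0,0,0]}
  ]
}}

```text
time: 34.7
position: [0.423, 0.3424, 0.0461]
tool_rot: [0.731, 0.682, 0.0, 0.0]
ft_force: [-1.6, -1.1, 5.3]
grip_width: 0.0136
grip_force: 50.0
```

Request:
{"op": "move_arm", "data": {
  "commands": [
    {"hand":1,"travel":[0,0,0.05],"twist":[0,0,0]},
    {"hand":1,"travel":[0,0,0],"twist":[0,0,0]}
  ]
}}

```text
time: 34.87
position: [0.423, 0.3424, 0.0461]
tool_rot: [0.731, 0.682, 0.0, 0.0]
ft_force: [-0.7, -1.0, 8.6]
grip_width: 0.0138
grip_force: 50.0
```

Resting on the mat. Release and rise.

Request:
{"op": "move_arm", "data": {
  "commands": [
    {"hand":4,"travel":[0,0,-0.08],"twist":[0,0,0]},
    {"hand":4,"travel":[0,0,0],"twist":[0,0,0]},
    {"hand":4,"travel":[0,0,0],"twist":[0,0,0]},
    {"hand":4,"travel":[0,0,0],"twist":[0,0,0]},
    {"hand":4,"travel":[0,0,0],"twist":[0,0,0]}
  ]
}}

```text
time: 35.28
position: [0.4227, 0.3423, 0.0455]
tool_rot: [0.731, 0.682, -0.0, -0.0]
ft_force: [0.5, 0.4, -0.0]
grip_width: 0.0365
grip_force: 0.0
```

Request:
{"op": "move_arm", "data": {
  "commands": [
    {"hand":4,"travel":[0,0,-1],"twist":[0,0,0]},
    {"hand":4,"travel":[0,0,-3],"twist":[0,0,0]},
    {"hand":4,"travel":[0,0,-4],"twist":[0,0,0]},
    {"hand":4,"travel":[0,0,-4],"twist":[0,0,0]},
    {"hand":4,"travel":[0,0,-4],"twist":[0,0,0]}
  ]
}}

```text
time: 35.7
position: [0.4223, 0.3421, 0.2078]
tool_rot: [0.731, 0.682, -0.0, -0.0]
ft_force: [0.5, 0.9, -0.6]
grip_width: 0.0402
grip_force: 0.0
```

Request:
{"op": "move_arm", "data": {
  "commands": [
    {"hand":4,"travel":[-4,0,0],"twist":[0,0,0]},
    {"hand":4,"travel":[-4,0,0],"twist":[0,0,0]},
    {"hand":4,"travel":[0,0,0],"twist":[0,0,0]},
    {"hand":4,"travel":[0,0,0],"twist":[0,0,0]}
  ]
}}

```text
time: 36.03
position: [0.4169, 0.2611, 0.2066]
tool_rot: [0.732, 0.681, 0.0, -0.0]
ft_force: [0.2, 0.8, 0.3]
grip_width: 0.0402
grip_force: 0.0
```

```bash
python3 st.py; python3 - <<'E'
from seg import *
for n in('top','wrist'):
    c=grab(n); m=masks(c)
    for k in m:
        N,l,st,ce=cv2.connectedComponentsWithStats(m[k]); print(n,k,[(st[i].tolist(),w(c,[ce[i]],.045)[0].round(3).tolist()) for i in range(1,N) if st[i,4]>25 and .38<w(c,[ce[i]],.045)[0][0]<.62 and -.15<w(c,[ce[i]],.045)[0][1]<.42])
c=load('wrist'); b=c['frame']; hsv=cv2.cvtColor(b,cv2.COLOR_RGB2HSV); mm=cv2.inRange(hsv,(8,110,80),(24,255,255))
N,l,st,ce=cv2.connectedComponentsWithStats(mm); print('orange',[st[i].tolist() for i in range(1,N) if st[i,4]>800])
cut=c['frame'].copy(); P=pix(c,[[.4358+dx,.3285+dy,.003] for dx in(-.045,.045) for dy in(-.06,.06)]); print('mat pix',P.round().tolist()); save(c,'w8')
# light steel plate within mat quad
g=cv2.inRange(hsv,(0,0,90),(180,85,255)); q=cv2.convexHull(P.astype(np.int32)); z=np.zeros_like(g); cv2.fillConvexPoly(z,q,255); p=np.argwhere(g&z)[:,::-1]; 
if len(p): h=cv2.boxPoints(cv2.minAreaRect(p.astype(np.float32))); print('plate',h.round().tolist(),w(c,h,.015).round(3).tolist())
E
```

```text
t 36.03 p [0.4169 0.2611 0.2066] yaw -94.19 tilt [0.   0.01] F [0.2 0.8 0.3] tool [ 0.8  0.2 -0.3] gw 0.0402 gf 0.0
roller frame [-0.182   0.5125]
top yellow [([319, 279, 5, 14, 54], [0.425, 0.119, 0.045])]
top green [([365, 243, 4, 14, 46], [0.545, -0.038, 0.045])]
top blue []
top red [([348, 277, 4, 13, 51], [0.432, 0.022, 0.045])]
wrist yellow [([377, 115, 5, 11, 26], [0.473, 0.35, 0.045]), ([426, 183, 10, 10, 59], [0.518, 0.289, 0.045]), ([491, 185, 11, 11, 72], [0.578, 0.283, 0.045]), ([319, 349, 47, 14, 520], [0.427, 0.114, 0.045])]
wrist green []
wrist blue [([315, 108, 16, 59, 885], [0.423, 0.34, 0.045])]
wrist red []
orange [[0, 0, 283, 301, 56182], [311, 0, 70, 58, 3072], [481, 82, 29, 202, 1104], [291, 84, 93, 124, 7805], [456, 146, 34, 34, 917], [262, 208, 37, 109, 1478], [155, 215, 83, 62, 2144], [211, 347, 93, 45, 1097]]
mat pix [[297.0, 209.0], [285.0, 86.0], [382.0, 203.0], [379.0, 79.0]]
plate [[285.0, 86.0], [379.0, 79.0], [388.0, 203.0], [294.0, 210.0]] [[0.391, 0.388, 0.015], [0.478, 0.387, 0.015], [0.486, 0.271, 0.015], [0.389, 0.27, 0.015]]
```

Masks show yellow, green and red upright where I left them, and the blue grip at (0.423,0.340) on the mat with its plate inside the edges. Handing in.

```bash
python3 -c "
from rig import robot
print(robot.hand_in())"
```

```text
the job is handed in; nothing more can be done
None
```

The 6 mm and 9 mm leaves went in to the shoulder. The 12 mm blue leaf stopped at the jaw, was pressed there at about 21 N, and now lies flat on the mat; the other leaves are flat on the bench, and the job was handed in at about 36 s of the 72 s limit.

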